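# Find the packed denture flask by its weight and clamp it in the bench press

### The job

Two closed denture flasks that look the same stand on the bench: one is packed with set stone, the other holds only a wax try-in. Lift each in turn to feel which is the heavier, slide the heavier one gently into the flask press, fully home against the stop under the pressure plate, and turn the tommy bar clockwise until the plate bears on the lid finger-tight, no harder. Leave the lighter flask standing upright on the bench and do not disturb the other things.

Things in the scene. Friction and masses are not known exactly. Their poses are not given: they have to be found in the camera images.
- flask_k_center (a point): Centre (half-way up) of one closed aluminium flask, a block 96 mm long (its x) by 60 mm wide (its y) by 62 mm high (its z) with flat vertical sides; grip it across the 60 mm. The flasks look alike; one weighs about twice the other, both under 1 kg. Which is the heavier cannot be seen and changes from start to start.
- flask_m_center (a point): Centre (half-way up) of the other flask, same size and look.
- press: Fixed bench flask press: grey base plate 205 mm deep (x -135 to +70 mm), 170 wide, 22 thick; columns of 22 mm diameter at y = +-66 mm; crosshead 32 mm deep, 170 wide, 118 to 144 mm above the bench (nuts to 154 mm). Origin: on the bench under the screw axis. The open front, where a flask goes in, looks along its -x; z up. A flask fully home has its centre on the screw axis.
- press_bed (a point): Point on top of the base plate (22 mm above the bench) on the screw axis, axes as the press. Set a flask down 85 to 90 mm in front of it (-x), then slide it in lengthwise, either way round, between two guide strips 8 mm high and 66 mm apart (x = -50 to +50 mm) whose mouths flare to 86 mm apart at x = -77 mm. A flask slides on it with a drag of up to 6 N.
- press_stop: The steel back stop across the base plate, 22 mm high above the plate; its front face is 48 mm behind the screw axis. Its origin is the press's origin.
- press_plate: The pressure plate, 70 mm (x) by 56 mm (y) by 10 mm, hanging under the crosshead; origin at the centre of its underside, which starts 2 to 8 mm above the lid of a flask on the base plate. It goes straight down, without turning, as the tommy bar is turned clockwise seen from above.
- bar_grip (a point): Centre of the steel tommy bar on the screw axis, 200 mm above the bench: flat-sided, 86 mm long (its y), 14 thick (its x), 22 high, 20 mm round ends. Clockwise from above lowers the plate, which meets the lid after 20 to 80 degrees; drag 0.22 N m, then 0.2 more per 5 degrees; 0.25 above the drag is finger-tight. It keeps its height, stays put when left, starts within 30 degrees of the press's y.
- cast_upper: Bystander: a plaster cast, about 56 x 62 x 28 mm, origin at its underside.
- cast_lower: Bystander: another plaster cast, same size, origin at its underside.
- mixing_bowl: Bystander: a green rubber mixing bowl, 116 mm across, 62 mm high, origin at its underside.
- spatula: Bystander: a plaster spatula lying flat along its x, 230 mm long, 14 mm high, origin at its underside, 15 mm from its middle towards the handle.
- dropper_bottle: Bystander: a small amber bottle, 40 mm across, 85 mm high, origin at its underside.
- wax_jar: Bystander: a white jar, 60 mm across, 45 mm high, origin at its underside.
- bench: The white bench top; its upper surface is at height 0. Origin: the middle of it.
Things that resemble listed ones, but are neither listed nor needed, are in the scene too. What is shaped like the part that bears flask_m_center but yellow is not meant.

How it is judged:
By the outcome, as a careful person would: the job done as asked, in the order asked, and still so for the second after the job is handed in, with the robot touching nothing.
It also fails if it takes over 72 s, if anything falls off the work surface, if the arm or the gripper's body presses on something with over 40 N, if the wrist force passes 120 N, or if a joint passes its speed limit or range.

### The arm

A 6-joint arm with a two-finger parallel gripper is mounted at the origin on the work surface. World frame = base frame: x ahead of the robot, y to its left, z up, the work surface at z = 0. Lengths are in m, angles in rad, forces in N, time in s.
With the tool pointing down it reaches from about 0.375 to 0.9 m from the base axis. Payload 3.1 kg.
Tool frame: the origin (TCP) lies at the very end of the fingers, on their centre line; the grasp point (between the pads) lies 19 mm behind it; z points along the fingers, y is the direction in which the jaws open and shut (so a half turn about z gives the same grasp; the last joint's range is limited). The gripper opens to 85 mm and grips with 20 to 120 N. Pads are 22 mm wide; open, the fingers measure 114 mm over their backs; the gripper's body (76 mm by 85 mm) begins 54 mm behind the grasp point. The pads swing forward as they close: fully open they stand 13 mm farther back than shut.
Start: joints at [-0.178, 0.527, 1.433, -0, 1.181, -0.178], TCP at [0.625, 0, 0.196] pointing down, gripper open.
Joint ranges: [-3.08, 3.08], [-0.75, 2.2], [0.22, 2.44], [-1.43, 4.57], [0, 2.65], [-2.85, 2.85]. Speed limits (rad/s): [2.79, 2.79, 3.14, 3.14, 3.14, 3.14].

### API

Orientations are given as a unit quaternion [x, y, z, w].
In Python, from station import manip gives the robot as it stands.
- The arm moves only by the tool send_rows, never from a script. Its argument "motion" is a list of rows, each an object with "gripper": the finger opening in mm, from 0 to 85.4; "travel": the shift along the tool's x, y, z in mm, a list of three; "rotation": the turn, a rotation vector about the tool's x, y, z in degrees, a list of three. In form: [{"gripper": gripper, "travel": [x, y, z], "rotation": [ax, ay, az]}, ...]. A call has 1 to 12 rows; each row shifts and turns the commanded pose from where the row before left it, along the tool's axes as they then stand; what a row does not reach is not made up. A row lasts 1/12 s, in which the tool goes at most 41.7 mm and 7.16 degrees, less where a joint would pass 70% of its speed; a pose out of reach is approached as far as the arm can. A call is refused whole if a number of a shift passes 41.7 or a number of a turn 7.16, either way. A call with a gripper value outside its range is refused whole. The fingers move at their own pace and stop on an object; "newtons" is the grip in N (left out, the last holds). Time passes only in rows, so rows that do not move let the fingers close. It gives the time, the measured TCP pose, the force and the opening at its end, in the units of the state.
- manip.sense(): the state, without advancing time (a new reading comes with each control period).
- manip.snapshot(name): name is "scene" or "side" or "wrist"; returns the picture (420x560x3 uint8, red, green, blue); there is no depth.
- manip.calibration(name): a dict with "fx", "fy", "cx", "cy" (pixels), "cam_to_world" (4x4, takes a point from camera to world coordinates). Camera axes: x right, y down, z forward; pixel columns grow to the right and rows downward; lengths in m; the calibration is good to about 2 mm. A picture is of the moment at which its call begins: read the wrist's pose just before it. calibration takes no time and is no camera call; for the wrist camera it gives the pose at the moment of the call.
- manip.sign_off(): hands the job in, once; it reports no verdict.
The state is a dict: "t": time; "q": joint angles; "qd": joint speeds; "tau": joint torques, N m; "tcp_pos": TCP position; "tool_rot": TCP orientation; "force": force on the tool from outside, world axes, zero at the start; "ft_torque": the same for the moment, N m; "finger_gap": opening from 0.0 (shut) to 1.0 (fully open).
Only numpy, scipy, OpenCV 4.12 (cv2) and the standard library are available. Lean on these libraries where they do the work, as an engineer would, in place of code of your own. Each camera call takes 0.05 s, during which the arm holds its last target. There are 200 camera calls.

## Working session

There is one attempt and no reset: what is moved stays moved. The work goes in short steps, Python scripts to look and compute and a tool call to move; the robot and the scene stay as the last step left them, time stands still between calls to the robot, and variables do not carry over. Pictures are saved under pics/ and viewed, about 8 in all and at most 12, crops included, and the job is handed in when it is done.

Besides the shell and the picture viewer there is one more tool, called after "Call:" by a JSON object that holds its "op" and its "data". send_rows: Moves the arm, as the interface text tells. Its arguments: {"type":"object","properties":{"motion":{"type":"array","items":{"type":"object","properties":{"gripper":{"type":"number"},"travel":{"type":"array","items":{"type":"number"}},"rotation":{"type":"array","items":{"type":"number"}}}}},"newtons":{"type":"number"}},"required":["motion"]}

```bash
mkdir -p pics; ls; python3 - <<'E'
from station import manip
import cv2, numpy as np
s=manip.sense();print(s)
for n in("scene","side"):
    im=manip.snapshot(n);cv2.imwrite(f"pics/{n}0.png",im[:,:,::-1]);c=manip.calibration(n);print(n,c)
E
```

```text
pics
{'t': 0.0, 'q': array([-1.78492839e-01,  5.28470764e-01,  1.43389810e+00, -1.87708815e-05,
        1.18138725e+00, -1.78516871e-01]), 'qd': array([ 0.00104946, -0.00044921,  0.00113702, -0.0008816 , -0.00090453,
        0.00199661]), 'tau': array([ 2.50220628e-04, -4.42344439e+01, -1.78024775e+01, -2.06930472e-04,
        8.36740597e-03,  2.24214921e-05]), 'tcp_pos': array([6.24213872e-01, 1.69912397e-04, 1.95232208e-01]), 'tool_rot': array([ 7.07095344e-01,  7.07117390e-01, -6.24059967e-04, -8.83609672e-04]), 'force': array([-0.45340166, -0.90614801, -0.37474691]), 'ft_torque': array([-0.02172825, -0.05674606, -0.02812467]), 'finger_gap': 0.997706043660179}
scene {'fx': 478.9150815115621, 'fy': 478.9150815115621, 'cx': 283.46954141160313, 'cy': 214.3386716838069, 'cam_to_world': array([[-0.12128037,  0.6443783 , -0.75502826,  1.5513002 ],
       [ 0.99257546,  0.07166188, -0.09827785,  0.15425205],
       [-0.00922137, -0.76134169, -0.64828527,  1.01994951],
       [ 0.        ,  0.        ,  0.        ,  1.        ]])}
side {'fx': 492.96880769312975, 'fy': 492.96880769312975, 'cx': 282.3507672562134, 'cy': 212.21844495704437, 'cam_to_world': array([[-0.94530543, -0.25516255,  0.20319869,  0.22645994],
       [-0.32557785,  0.70005645, -0.63554704,  1.01123999],
       [ 0.01991725, -0.66694306, -0.74484244,  1.29212531],
       [ 0.        ,  0.        ,  0.        ,  1.        ]])}
```

View pics/scene0.png

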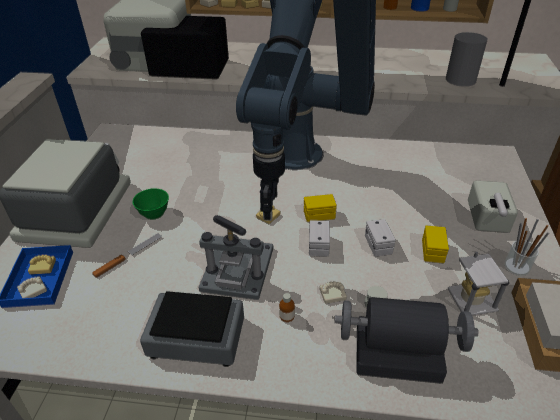

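View pics/side0.png

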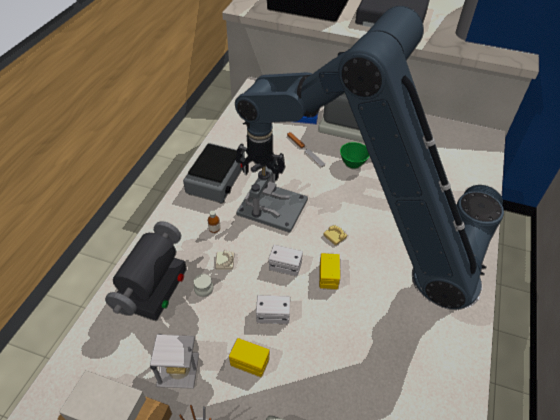

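The scene view shows aluminium flasks at about (319,237) and (380,236), the press at (238,265), and a cast under the gripper at (268,214). The side view has the flasks at (285,259) and (273,308), and the press at (272,205). Next I'll enlarge these areas to read corners.

```bash
python3 - <<'E'
import cv2, numpy as np
a=cv2.imread("pics/scene0.png");b=cv2.imread("pics/side0.png")
A=cv2.resize(a[205:305,190:405],None,fx=3.7,fy=3.0,interpolation=cv2.INTER_CUBIC)
B=cv2.resize(b[155:330,180:350],None,fx=3.4,fy=3.4,interpolation=cv2.INTER_CUBIC)
def grid(I,x0,y0,fx,fy):
    for u in range((x0+9)//10*10,x0+int(I.shape[1]/fx),10):
        X=int((u-x0)*fx);cv2.line(I,(X,0),(X,5 if u%20 else 600),(0,0,255) if u%20 else (200,120,0),1)
        if u%20==0: cv2.putText(I,str(u),(X,10),0,.35,(0,0,255),1)
    for v in range((y0+9)//10*10,y0+int(I.shape[0]/fy),10):
        Y=int((v-y0)*fy)
        if v%20==0: cv2.line(I,(0,Y),(800,Y),(200,120,0),1);cv2.putText(I,str(v),(0,Y),0,.35,(0,0,255),1)
grid(A,190,205,3.7,3.0);grid(B,180,155,3.4,3.4)
cv2.imwrite("pics/cA.png",A);cv2.imwrite("pics/cB.png",B)
E
```

```text
(no output)
```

View pics/cA.png

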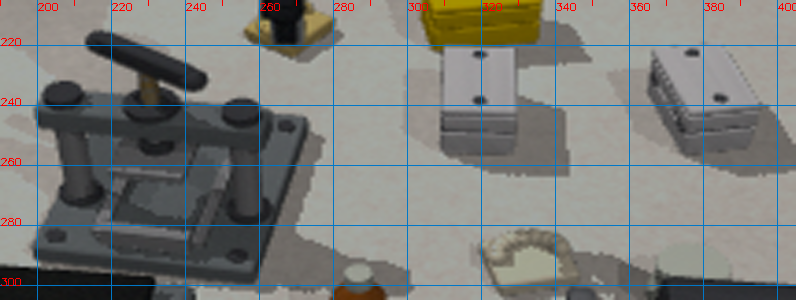

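View pics/cB.png

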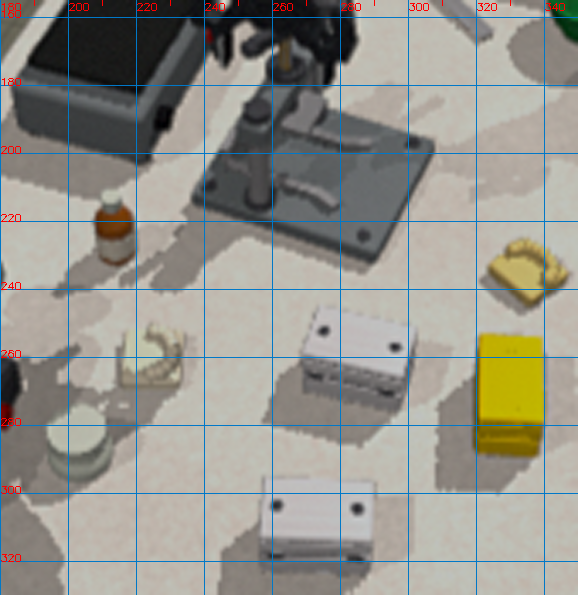

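```bash
cat > h.py <<'E'
from station import manip
import numpy as np, cv2
def ray(name,px,z,c=None):
    c=c or manip.calibration(name);T=c["cam_to_world"];p=np.atleast_2d(np.array(px,float))
    d=np.c_[(p[:,0]-c["cx"])/c["fx"],(p[:,1]-c["cy"])/c["fy"],np.ones(len(p))]@T[:3,:3].T
    o=T[:3,3];return o+d*((z-o[2])/d[:,2])[:,None]
def st():
    s=manip.sense();print("t",round(s["t"],2),"tcp",s["tcp_pos"].round(4),"rot",s["tool_rot"].round(4),"F",s["force"].round(2),"M",s["ft_torque"].round(3),"gap",round(s["finger_gap"]*85.4,1),"q",s["q"].round(2));return s
E
python3 - <<'E'
from h import *
np.set_printoptions(precision=4,suppress=True)
P={"f1":[("scene",[(310,220.5),(328.8,220.5),(329.8,245.5),(309.2,245.5),(319.7,223),(319.7,238.3)]),("side",[(273.5,244.7),(302.6,251.2),(299.7,265.9),(269.1,258.5),(275,252.4),(296.2,257.1)])],
"f2":[("scene",[(366.2,220.7),(381.9,220),(396.8,240),(376.5,242.3),(377,222.3),(384.6,237.7)]),("side",[(258,294.7),(290.6,296.8),(289.7,315.3),(256.8,313.8),(261.5,303.8),(285,304.7)])]}
for k,v in P.items():
    for n,p in v:
        q=ray(n,p,.062)[:,:2];c=q[:4].mean(0);(_,wh,a)=cv2.minAreaRect((q[:4]*1000).astype(np.float32))
        d=q[5]-q[4];print(k,n,c,"screwmid",q[4:].mean(0),"yaw",np.degrees(np.arctan2(d[1],d[0])),wh,a)
print("plate scene",ray("scene",[(272.4,243.3),(260.3,296.7),(199.5,292.3)],.022)[:,:2])
print("plate side",ray("side",[(307.4,198.2),(289.4,231.5),(236.8,213.2)],.022)[:,:2])
print("holes sc",ray("scene",[(267.3,247),(254,289.7),(205.4,283.7)],.022)[:,:2]);print("holes sd",ray("side",[(301.5,196.8),(287,224.4),(241.2,209.7)],.022)[:,:2])
print("nuts",ray("scene",[(207,236.7),(255.4,241.7)],.154)[:,:2])
print("bar",ray("scene",[(215.7,218.3),(244,232.3)],.205)[:,:2])
E
```

```text
f1 scene [0.5065 0.1246] screwmid [0.4972 0.1248] yaw 3.671121232345446 (110.94165802001953, 58.897483825683594) 4.349414825439453
f1 side [0.4928 0.1263] screwmid [0.4948 0.1261] yaw -175.6512716371556 (99.09784698486328, 57.232994079589844) 4.07471227645874
f2 scene [0.4772 0.3026] screwmid [0.4742 0.3042] yaw 16.986845553729157 (98.053466796875, 60.656219482421875) 17.262733459472656
f2 side [0.4689 0.3075] screwmid [0.4712 0.3057] yaw -162.82469692581438 (95.03275299072266, 62.98801040649414) 15.972406387329102
plate scene [[ 0.5258 -0.0138]
 [ 0.7333 -0.0174]
 [ 0.7369 -0.1833]]
plate side [[ 0.5111 -0.1663]
 [ 0.5226  0.0012]
 [ 0.7189 -0.0145]]
holes sc [[ 0.5432 -0.0267]
 [ 0.7111 -0.0383]
 [ 0.7051 -0.1749]]
holes sd [[ 0.5329 -0.1656]
 [ 0.5401 -0.0256]
 [ 0.7109 -0.0347]]
nuts [[ 0.6559 -0.1673]
 [ 0.6605 -0.0366]]
bar [[ 0.6375 -0.1428]
 [ 0.6824 -0.0596]]
```

Measured positions: f1 at (0.495, 0.126) with yaw 4°, f2 at (0.472, 0.305) with yaw 17°, and the press at about (0.659, -0.099) with yaw -3°. The bar is about 28° clockwise of world y. I'm moving to f1 now.

Call:
{"op": "send_rows", "data": {"motion": [{"gripper": 85, "travel": [31.5, -32, 0], "rotation": [0, 0, 0]}, {"gripper": 85, "travel": [31.5, -32, 0], "rotation": [0, 0, 0]}, {"gripper": 85, "travel": [31.5, -32, 0], "rotation": [0, 0, 0]}, {"gripper": 85, "travel": [31.5, -33, 0], "rotation": [0, 0, 0]}, {"gripper": 85, "travel": [0, 0, 0], "rotation": [0, 0, 7.1]}, {"gripper": 85, "travel": [0, 0, 0], "rotation": [0, 0, 7.1]}, {"gripper": 85, "travel": [0, 0, 0], "rotation": [0, 0, 7.1]}, {"gripper": 85, "travel": [0, 0, 0], "rotation": [0, 0, 7.1]}, {"gripper": 85, "travel": [0, 0, 0], "rotation": [0, 0, 7.1]}, {"gripper": 85, "travel": [0, 0, 0], "rotation": [0, 0, 7.1]}, {"gripper": 85, "travel": [0, 0, 0], "rotation": [0, 0, 7.1]}, {"gripper": 85, "travel": [0, 0, 0], "rotation": [0, 0, 7.1]}], "newtons": 40}}

```text
t: 1.1
tcp_pos: [0.5054, 0.1165, 0.1958]
tool_rot: [0.959, 0.283, -0.0, -0.0]
force: [0.2, -1.0, -0.5]
finger_gap: 0.992
```

Call:
{"op": "send_rows", "data": {"motion": [{"gripper": 85, "travel": [0, 0, 0], "rotation": [0, 0, 7.1]}, {"gripper": 85, "travel": [0, 0, 0], "rotation": [0, 0, 7.1]}, {"gripper": 85, "travel": [0, 0, 0], "rotation": [0, 0, 7.1]}, {"gripper": 85, "travel": [0, 0, 0], "rotation": [0, 0, 7.1]}, {"gripper": 85, "travel": [0, 0, 0], "rotation": [0, 0, 0]}, {"gripper": 85, "travel": [0, 0, 0], "rotation": [0, 0, 0]}]}}

```text
t: 1.6
tcp_pos: [0.5055, 0.1165, 0.1959]
tool_rot: [0.999, 0.043, -0.0, -0.0]
force: [-0.4, -0.1, -0.3]
finger_gap: 0.994
```

```bash
python3 - <<'E'
from h import *
s=st();c=manip.calibration("wrist");im=manip.snapshot("wrist")
print(c["cam_to_world"].round(3).tolist())
np.save("wc.npy",c,allow_pickle=True)
I=cv2.cvtColor(im,cv2.COLOR_RGB2BGR)
for u in range(0,560,40): cv2.line(I,(u,0),(u,4),(0,0,255),1)
cv2.imwrite("pics/w1.png",I)
E
```

```text
t 1.6 tcp [0.5055 0.1165 0.1959] rot [ 9.991e-01  4.340e-02 -4.000e-04 -0.000e+00] F [-0.36 -0.08 -0.33] M [ 0.039  0.026 -0.02 ] gap 84.9 q [0.01 0.39 1.7  0.   1.06 1.49]
[[0.086, -0.956, -0.281, 0.578], [-0.996, -0.083, -0.025, 0.123], [0.0, 0.282, -0.959, 0.373], [0.0, 0.0, 0.0, 1.0]]
```

View pics/w1.png

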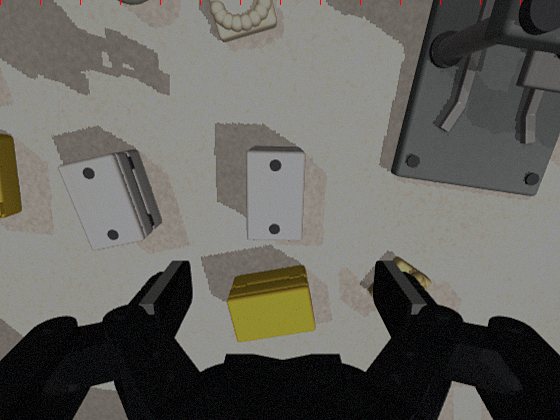

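The wrist view shows the f1 screws at (275,165) and (274,229), the f2 screws at (89,173) and (113,235), the press front holes at (413,160) and (532,178), and the near cast at about (400,275).

```bash
python3 - <<'E'
from h import *
np.set_printoptions(precision=4,suppress=True)
c=np.load("wc.npy",allow_pickle=True).item()
for n,p in(("f1",[(275,165),(274,229),(247,149),(304,150),(303,240),(249,240)]),("f2",[(89,173),(113,235),(60,165),(119,150),(150,235),(95,249)])):
    q=ray("",p,.062,c)[:,:2];d=q[0]-q[1];print(n,"scr",q[:2].mean(0),"corn",q[2:].mean(0),np.degrees(np.arctan2(d[1],d[0])))
print("cast",ray("",[(375,270),(430,285)],.02,c)[:,:2])
h=ray("",[(413,160),(532,178),(393,175),(540,195)],.022,c)[:,:2];d=h[0]-h[1];print("holes",h,np.degrees(np.arctan2(-d[0],d[1])),np.linalg.norm(d))
d=h[2]-h[3];a=np.arctan2(-d[0],d[1]);print(np.degrees(a),np.linalg.norm(d),"origin",h[2:].mean(0)+.135*np.array([np.cos(a),np.sin(a)]))
g=ray("",[(440,127),(528,142)],.030,c)[:,:2];print("guide mouths",g,g.mean(0))
E
```

```text
f1 scr [0.4977 0.1245] corn [0.4992 0.1232] 3.663828707155666
f2 scr [0.4748 0.3035] corn [0.479  0.2979] 16.692971035820946
cast [[ 0.4045 -0.0089]
 [ 0.3895 -0.0826]]
holes [[ 0.5449 -0.0275]
 [ 0.5364 -0.1677]
 [ 0.5261 -0.0082]
 [ 0.5176 -0.1832]] -3.4824163150685252 0.140394069650046
-2.781095693828799 0.175176850690825 origin [ 0.6567 -0.1023]
guide mouths [[ 0.5828 -0.0457]
 [ 0.5755 -0.1443]] [ 0.5792 -0.095 ]
```

Call:
{"op": "send_rows", "data": {"motion": [{"gripper": 85, "travel": [-8, -9, 30], "rotation": [0, 0, 1.3]}, {"gripper": 85, "travel": [0, 0, 35], "rotation": [0, 0, 0]}, {"gripper": 85, "travel": [0, 0, 35], "rotation": [0, 0, 0]}, {"gripper": 85, "travel": [0, 0, 35], "rotation": [0, 0, 0]}, {"gripper": 85, "travel": [0, 0, 25], "rotation": [0, 0, 0]}, {"gripper": 85, "travel": [0, 0, 15], "rotation": [0, 0, 0]}, {"gripper": 85, "travel": [0, 0, 3], "rotation": [0, 0, 0]}, {"gripper": 85, "travel": [0, 0, 0], "rotation": [0, 0, 0]}, {"gripper": 85, "travel": [0, 0, 0], "rotation": [0, 0, 0]}]}}

```text
t: 2.4
tcp_pos: [0.4977, 0.1248, 0.0187]
tool_rot: [1.0, 0.031, 0.001, 0.0]
force: [-0.9, 0.1, 0.4]
finger_gap: 0.995
```

Call:
{"op": "send_rows", "data": {"motion": [{"gripper": 50}, {"gripper": 50}, {"gripper": 50}, {"gripper": 50}, {"gripper": 50}, {"gripper": 50}, {"gripper": 50}, {"gripper": 50}], "newtons": 40}}

```text
validation failed for argument at $.mo...
```

Call:
{"op": "send_rows", "data": {"motion": [{"gripper": 50, "travel": [0, 0, -8]}, {"gripper": 50, "travel": [0, 0, -16]}, {"gripper": 50, "travel": [0, 0, -16]}, {"gripper": 50}, {"gripper": 50}, {"gripper": 50}, {"gripper": 50}, {"gripper": 50}]}}

```text
validation failed for argument at $.mo...
```

Call:
{"op": "send_rows", "data": {"motion": [{"gripper": 50}, {"gripper": 50}, {"gripper": 50}]}}

```text
validation failed for argument at $.mo...
```

Rows need all three fields.

Call:
{"op": "send_rows", "data": {"motion": [{"gripper": 50, "travel": [0, 0, 0], "rotation": [0, 0, 0]}, {"gripper": 50, "travel": [0, 0, 0], "rotation": [0, 0, 0]}, {"gripper": 50, "travel": [0, 0, 0], "rotation": [0, 0, 0]}, {"gripper": 50, "travel": [0, 0, 0], "rotation": [0, 0, 0]}, {"gripper": 50, "travel": [0, 0, 0], "rotation": [0, 0, 0]}, {"gripper": 50, "travel": [0, 0, 0], "rotation": [0, 0, 0]}, {"gripper": 50, "travel": [0, 0, 0], "rotation": [0, 0, 0]}], "newtons": 40}}

```text
t: 2.98
tcp_pos: [0.4981, 0.1248, 0.0201]
tool_rot: [1.0, 0.031, 0.002, 0.0]
force: [-1.3, 0.1, 6.0]
finger_gap: 0.678
```

Call:
{"op": "send_rows", "data": {"motion": [{"gripper": 50, "travel": [0, 0, -8], "rotation": [0, 0, 0]}, {"gripper": 50, "travel": [0, 0, -16], "rotation": [0, 0, 0]}, {"gripper": 50, "travel": [0, 0, -16], "rotation": [0, 0, 0]}, {"gripper": 50, "travel": [0, 0, 0], "rotation": [0, 0, 0]}, {"gripper": 50, "travel": [0, 0, 0], "rotation": [0, 0, 0]}, {"gripper": 50, "travel": [0, 0, 0], "rotation": [0, 0, 0]}, {"gripper": 50, "travel": [0, 0, 0], "rotation": [0, 0, 0]}]}}

```text
t: 3.57
tcp_pos: [0.4962, 0.1248, 0.0575]
tool_rot: [1.0, 0.031, -0.001, 0.0]
force: [-0.5, -0.1, -3.4]
finger_gap: 0.676
```

Call:
{"op": "send_rows", "data": {"motion": [{"gripper": 50, "travel": [0, 0, 0], "rotation": [0, 0, 0]}, {"gripper": 50, "travel": [0, 0, 0], "rotation": [0, 0, 0]}]}}

```text
t: 3.73
tcp_pos: [0.4965, 0.1248, 0.0575]
tool_rot: [1.0, 0.031, -0.001, -0.0]
force: [-0.4, -0.4, -2.9]
finger_gap: 0.671
```

Call:
{"op": "send_rows", "data": {"motion": [{"gripper": 50, "travel": [0, 0, 14], "rotation": [0, 0, 0]}, {"gripper": 50, "travel": [0, 0, 12], "rotation": [0, 0, 0]}, {"gripper": 50, "travel": [0, 0, 8], "rotation": [0, 0, 0]}, {"gripper": 50, "travel": [0, 0, 3.5], "rotation": [0, 0, 0]}, {"gripper": 50, "travel": [0, 0, 1.5], "rotation": [0, 0, 0]}, {"gripper": 50, "travel": [0, 0, 0], "rotation": [0, 0, 0]}, {"gripper": 85, "travel": [0, 0, 0], "rotation": [0, 0, 0]}, {"gripper": 85, "travel": [0, 0, 0], "rotation": [0, 0, 0]}, {"gripper": 85, "travel": [0, 0, 0], "rotation": [0, 0, 0]}, {"gripper": 85, "travel": [0, 0, 0], "rotation": [0, 0, 0]}, {"gripper": 85, "travel": [0, 0, 0], "rotation": [0, 0, 0]}]}}

```text
t: 4.65
tcp_pos: [0.4973, 0.1248, 0.0192]
tool_rot: [1.0, 0.031, 0.0, -0.0]
force: [-0.4, -0.5, 0.4]
finger_gap: 0.995
```

Call:
{"op": "send_rows", "data": {"motion": [{"gripper": 85, "travel": [0, 0, -30], "rotation": [0, 0, 0]}, {"gripper": 85, "travel": [0, 0, -35], "rotation": [0, 0, 0]}, {"gripper": 85, "travel": [0, 0, -35], "rotation": [0, 0, 0]}, {"gripper": 85, "travel": [-1.7, -30, 0], "rotation": [0, 0, 0]}, {"gripper": 85, "travel": [-1.7, -30, 0], "rotation": [0, 0, 0]}, {"gripper": 85, "travel": [-1.7, -30, 0], "rotation": [0, 0, 0]}, {"gripper": 85, "travel": [-1.7, -30, 0], "rotation": [0, 0, 0]}, {"gripper": 85, "travel": [-1.7, -30, 0], "rotation": [0, 0, 0]}, {"gripper": 85, "travel": [-1.7, -30, 0], "rotation": [0, 0, 0]}, {"gripper": 85, "travel": [0, 0, 0], "rotation": [0, 0, -6.5]}, {"gripper": 85, "travel": [0, 0, 0], "rotation": [0, 0, -6.5]}, {"gripper": 85, "travel": [0, 0, 0], "rotation": [0, 0, 0]}]}}

```text
t: 5.65
tcp_pos: [0.4753, 0.3046, 0.119]
tool_rot: [0.989, 0.145, -0.0, 0.0]
force: [-0.0, -0.1, 0.4]
finger_gap: 0.996
```

```bash
python3 - <<'E'
from h import *
s=st()
E
```

```text
t 5.65 tcp [0.4753 0.3046 0.119 ] rot [ 9.894e-01  1.452e-01 -2.000e-04  1.000e-04] F [-0.01 -0.1   0.44] M [-0.024  0.04  -0.005] gap 85.0 q [ 0.37  0.55  1.66 -0.    0.93  1.65]
```

Yaw is 16.7°, well aligned. I'm descending to weigh f2.

Call:
{"op": "send_rows", "data": {"motion": [{"gripper": 85, "travel": [0, 0, 30], "rotation": [0, 0, 0]}, {"gripper": 85, "travel": [0, 0, 35], "rotation": [0, 0, 0]}, {"gripper": 85, "travel": [0, 0, 25], "rotation": [0, 0, 0]}, {"gripper": 85, "travel": [0, 0, 10], "rotation": [0, 0, 0]}, {"gripper": 85, "travel": [0, 0, 0], "rotation": [0, 0, 0]}, {"gripper": 50, "travel": [0, 0, 0], "rotation": [0, 0, 0]}, {"gripper": 50, "travel": [0, 0, 0], "rotation": [0, 0, 0]}, {"gripper": 50, "travel": [0, 0, 0], "rotation": [0, 0, 0]}, {"gripper": 50, "travel": [0, 0, 0], "rotation": [0, 0, 0]}, {"gripper": 50, "travel": [0, 0, 0], "rotation": [0, 0, 0]}, {"gripper": 50, "travel": [0, 0, 0], "rotation": [0, 0, 0]}, {"gripper": 50, "travel": [0, 0, 0], "rotation": [0, 0, 0]}]}}

```text
t: 6.65
tcp_pos: [0.4772, 0.3046, 0.0215]
tool_rot: [0.99, 0.143, 0.002, -0.001]
force: [-0.8, 0.6, 6.5]
finger_gap: 0.663
```

Call:
{"op": "send_rows", "data": {"motion": [{"gripper": 50, "travel": [0, 0, -8], "rotation": [0, 0, 0]}, {"gripper": 50, "travel": [0, 0, -16], "rotation": [0, 0, 0]}, {"gripper": 50, "travel": [0, 0, -16], "rotation": [0, 0, 0]}, {"gripper": 50, "travel": [0, 0, 0], "rotation": [0, 0, 0]}, {"gripper": 50, "travel": [0, 0, 0], "rotation": [0, 0, 0]}, {"gripper": 50, "travel": [0, 0, 0], "rotation": [0, 0, 0]}, {"gripper": 50, "travel": [0, 0, 0], "rotation": [0, 0, 0]}]}}

```text
t: 7.23
tcp_pos: [0.4758, 0.3038, 0.059]
tool_rot: [0.99, 0.143, -0.0, -0.0]
force: [0.7, 0.4, 0.2]
finger_gap: 0.586
```

Call:
{"op": "send_rows", "data": {"motion": [{"gripper": 50, "travel": [0, 0, 0], "rotation": [0, 0, 0]}, {"gripper": 50, "travel": [0, 0, 0], "rotation": [0, 0, 0]}]}}

```text
t: 7.4
tcp_pos: [0.4756, 0.3037, 0.0587]
tool_rot: [0.99, 0.143, -0.0, 0.0]
force: [0.1, 0.1, -0.1]
finger_gap: 0.584
```

The flask slipped out, since the gap closed to the 50 mm command. I need to look before going on.

```bash
python3 - <<'E'
from h import *
im=manip.snapshot("side");w=manip.snapshot("wrist")
A=cv2.resize(im[230:350,180:350],None,fx=3,fy=3);B=cv2.resize(w,(480,360))
cv2.imwrite("pics/slip.png",np.hstack([A,B])[:,:800*2][:,:,::-1][:, :990] if False else cv2.resize(np.hstack([A,B]),(792,288))[:,:,::-1])
E
```

```text
(no output)
```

View pics/slip.png

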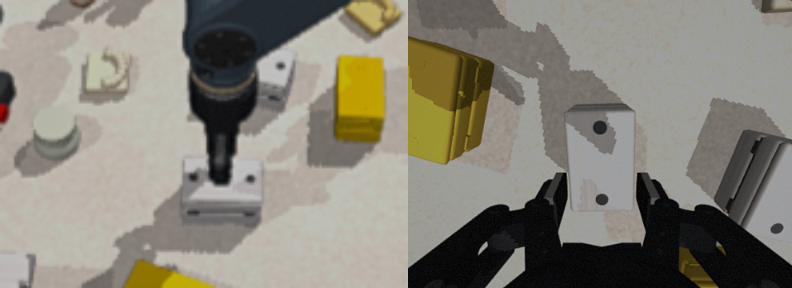

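The flask still stands upright, with the screws aligned between the fingers. It slid out of the 40 N grip. I'll raise, open and re-grip lower at 90 N.

Call:
{"op": "send_rows", "data": {"motion": [{"gripper": 50, "travel": [0, 0, -20], "rotation": [0, 0, 0]}, {"gripper": 85, "travel": [0, 0, 0], "rotation": [0, 0, 0]}, {"gripper": 85, "travel": [0, 0, 0], "rotation": [0, 0, 0]}, {"gripper": 85, "travel": [0, 0, 0], "rotation": [0, 0, 0]}, {"gripper": 85, "travel": [0, 0, 0], "rotation": [0, 0, 0]}, {"gripper": 85, "travel": [0, 0, 0], "rotation": [0, 0, 0]}, {"gripper": 85, "travel": [0, 0, 25], "rotation": [0, 0, 0]}, {"gripper": 85, "travel": [0, 0, 25], "rotation": [0, 0, 0]}, {"gripper": 85, "travel": [0, 0, 14], "rotation": [0, 0, 0]}, {"gripper": 85, "travel": [0, 0, 0], "rotation": [0, 0, 0]}, {"gripper": 85, "travel": [0, 0, 0], "rotation": [0, 0, 0]}], "newtons": 90}}

```text
t: 8.42
tcp_pos: [0.4751, 0.3035, 0.0142]
tool_rot: [0.99, 0.143, -0.001, 0.0]
force: [0.5, -0.1, -0.4]
finger_gap: 0.993
```

Call:
{"op": "send_rows", "data": {"motion": [{"gripper": 40, "travel": [0, 0, 0], "rotation": [0, 0, 0]}, {"gripper": 40, "travel": [0, 0, 0], "rotation": [0, 0, 0]}, {"gripper": 40, "travel": [0, 0, 0], "rotation": [0, 0, 0]}, {"gripper": 40, "travel": [0, 0, 0], "rotation": [0, 0, 0]}, {"gripper": 40, "travel": [0, 0, 0], "rotation": [0, 0, 0]}, {"gripper": 40, "travel": [0, 0, 0], "rotation": [0, 0, 0]}, {"gripper": 40, "travel": [0, 0, 0], "rotation": [0, 0, 0]}, {"gripper": 40, "travel": [0, 0, -3], "rotation": [0, 0, 0]}, {"gripper": 40, "travel": [0, 0, -3], "rotation": [0, 0, 0]}, {"gripper": 40, "travel": [0, 0, -3], "rotation": [0, 0, 0]}, {"gripper": 40, "travel": [0, 0, -3], "rotation": [0, 0, 0]}, {"gripper": 40, "travel": [0, 0, 0], "rotation": [0, 0, 0]}], "newtons": 90}}

```text
t: 9.42
tcp_pos: [0.4759, 0.3038, 0.0275]
tool_rot: [0.99, 0.143, 0.0, -0.0]
force: [0.5, -0.1, -6.4]
finger_gap: 0.662
```

Call:
{"op": "send_rows", "data": {"motion": [{"gripper": 40, "travel": [0, 0, 0], "rotation": [0, 0, 0]}, {"gripper": 40, "travel": [0, 0, 0], "rotation": [0, 0, 0]}, {"gripper": 40, "travel": [0, 0, 0], "rotation": [0, 0, 0]}]}}

```text
t: 9.67
tcp_pos: [0.4756, 0.3037, 0.0269]
tool_rot: [0.99, 0.143, -0.0, 0.0]
force: [0.8, 0.3, -6.8]
finger_gap: 0.661
```

f2 weighs about 6.6 N against about 3.2 N for f1, so f2 is the heavier. I'll lift it higher and carry it to the press.

Call:
{"op": "send_rows", "data": {"motion": [{"gripper": 40, "travel": [0, 0, -10], "rotation": [0, 0, 0]}, {"gripper": 40, "travel": [0, 0, -20], "rotation": [0, 0, 0]}, {"gripper": 40, "travel": [0, 0, -25], "rotation": [0, 0, 0]}, {"gripper": 40, "travel": [0, 0, -25], "rotation": [0, 0, 0]}, {"gripper": 40, "travel": [0, 0, -15], "rotation": [0, 0, 0]}, {"gripper": 40, "travel": [0, 0, 0], "rotation": [0, 0, 6.5]}, {"gripper": 40, "travel": [0, 0, 0], "rotation": [0, 0, 6.5]}, {"gripper": 40, "travel": [0, 0, 0], "rotation": [0, 0, 6.5]}, {"gripper": 40, "travel": [0, 0, 0], "rotation": [0, 0, 0]}, {"gripper": 40, "travel": [0, 0, 0], "rotation": [0, 0, 0]}]}}

```text
t: 10.5
tcp_pos: [0.4755, 0.3037, 0.1226]
tool_rot: [1.0, -0.025, -0.0, 0.0]
force: [-0.3, 0.1, -7.2]
finger_gap: 0.659
```

Call:
{"op": "send_rows", "data": {"motion": [{"gripper": 40, "travel": [4, 15, 0], "rotation": [0, 0, 0]}, {"gripper": 40, "travel": [9, 28, 0], "rotation": [0, 0, 0]}, {"gripper": 40, "travel": [9, 32, 0], "rotation": [0, 0, 0]}, {"gripper": 40, "travel": [9, 32, 0], "rotation": [0, 0, 0]}, {"gripper": 40, "travel": [9, 32, 0], "rotation": [0, 0, 0]}, {"gripper": 40, "travel": [9, 32, 0], "rotation": [0, 0, 0]}, {"gripper": 40, "travel": [9, 32, 0], "rotation": [0, 0, 0]}, {"gripper": 40, "travel": [9, 32, 0], "rotation": [0, 0, 0]}, {"gripper": 40, "travel": [9, 32, 0], "rotation": [0, 0, 0]}, {"gripper": 40, "travel": [9, 28, 0], "rotation": [0, 0, 0]}, {"gripper": 40, "travel": [5, 16, 0], "rotation": [0, 0, 0]}, {"gripper": 40, "travel": [0, 0, 0], "rotation": [0, 0, 0]}]}}

```text
t: 11.5
tcp_pos: [0.552, -0.0161, 0.1227]
tool_rot: [1.0, -0.027, 0.002, 0.001]
force: [1.3, 0.4, -7.3]
finger_gap: 0.661
```

```bash
python3 - <<'E'
from h import *
s=st();c=manip.calibration("wrist");np.save("wc.npy",c,allow_pickle=True)
cv2.imwrite("pics/w2.png",manip.snapshot("wrist")[:,:,::-1])
E
```

```text
t 11.5 tcp [ 0.552  -0.0161  0.1227] rot [ 0.9996 -0.0268  0.0019  0.0014] F [ 1.3   0.42 -7.28] M [ 0.007 -0.083  0.02 ] gap 56.5 q [-0.23  0.53  1.69 -0.    0.92  1.4 ]
```

View pics/w2.png

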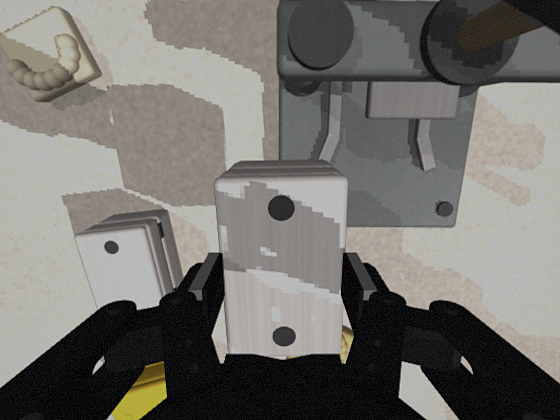

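The wrist view shows the flask held square, with screws at (281,208) and (284,336). The guide mouths are at (325,160) and (430,168), the bed's right hole at (444,209), the pressure plate's front edge spans columns 368–458 at row 115, and the left nut is at (320,35).

```bash
python3 - <<'E'
from h import *
np.set_printoptions(precision=4,suppress=True)
c=np.load("wc.npy",allow_pickle=True).item();o=np.array([.658,-.101]);a=np.radians(-3);R=np.array([[np.cos(a),-np.sin(a)],[np.sin(a),np.cos(a)]])
def r(n,p,z): q=ray("",p,z,c)[:,:2];print(n,q.tolist() and q.round(4).tolist(),"press frame",((q-o)@R*1000).round(1).tolist())
r("mouth",[(325,160),(430,168)],.03);r("hole,corner",[(444,209),(456,227)],.022);r("guide par",[(335,105),(420,120)],.03)
r("plate",[(368,115),(458,115)],.090);r("nut,boss",[(320,35),(468,40)],.152)
q=ray("",[(281,208),(284,336)],.17,c)[:,:2];print("flask",q,q.mean(0))
E
```

```text
mouth [[0.5877, -0.0547], [0.5757, -0.1463]] press frame [[-72.6, 42.6], [-79.8, -49.5]]
hole,corner [[0.5349, -0.1661], [0.5163, -0.1792]] press frame [[-119.5, -71.5], [-137.4, -85.5]]
guide par [[0.6325, -0.0637], [0.6167, -0.1348]] press frame [[-27.4, 35.9], [-39.5, -35.9]]
plate [[0.6232, -0.075], [0.62, -0.1334]] press frame [[-36.1, 24.1], [-36.2, -34.4]]
nut,boss [[0.6573, -0.0372], [0.6519, -0.1007]] press frame [[-4.1, 63.7], [-6.1, -0.0]]
flask [[ 0.5865 -0.0166]
 [ 0.5206 -0.0144]] [ 0.5536 -0.0155]
```

Call:
{"op": "send_rows", "data": {"motion": [{"gripper": 40, "travel": [6, 20, 0], "rotation": [0, 0, 0]}, {"gripper": 40, "travel": [7, 30, 0], "rotation": [0, 0, 0]}, {"gripper": 40, "travel": [5, 20, 15], "rotation": [0, 0, 0]}, {"gripper": 40, "travel": [1, 11, 20], "rotation": [0, 0, 0]}, {"gripper": 40, "travel": [0, 0, 20], "rotation": [0, 0, 0]}, {"gripper": 40, "travel": [0, 0, 15], "rotation": [0, 0, 0]}, {"gripper": 40, "travel": [0, 0, 0], "rotation": [0, 0, 0]}, {"gripper": 40, "travel": [0, 0, 0], "rotation": [0, 0, 0]}]}}

```text
t: 12.22
tcp_pos: [0.563, -0.092, 0.0514]
tool_rot: [1.0, -0.025, -0.002, -0.001]
force: [-0.6, -0.6, -7.0]
finger_gap: 0.664
```

Call:
{"op": "send_rows", "data": {"motion": [{"gripper": 40, "travel": [4, 5.5, 5], "rotation": [0, 0, 0]}, {"gripper": 40, "travel": [0, 0, 5], "rotation": [0, 0, 0]}, {"gripper": 40, "travel": [0, 0, 3], "rotation": [0, 0, 0]}, {"gripper": 40, "travel": [0, 0, 1], "rotation": [0, 0, 0]}, {"gripper": 40, "travel": [0, 0, 0], "rotation": [0, 0, 0]}]}}

```text
t: 12.63
tcp_pos: [0.5691, -0.0995, 0.0393]
tool_rot: [1.0, -0.026, 0.001, 0.0]
force: [0.4, -0.1, -1.5]
finger_gap: 0.659
```

Call:
{"op": "send_rows", "data": {"motion": [{"gripper": 40, "travel": [0, 0, 1], "rotation": [0, 0, 0]}, {"gripper": 40, "travel": [0, 0, 0], "rotation": [0, 0, 0]}]}}

```text
t: 12.8
tcp_pos: [0.5692, -0.0995, 0.0393]
tool_rot: [1.0, -0.026, 0.002, 0.001]
force: [-0.9, -0.6, 6.0]
finger_gap: 0.664
```

Call:
{"op": "send_rows", "data": {"motion": [{"gripper": 70, "travel": [0, 0, -1], "rotation": [0, 0, 0]}, {"gripper": 85, "travel": [0, 0, 0], "rotation": [0, 0, 0]}, {"gripper": 85, "travel": [0, 0, 0], "rotation": [0, 0, 0]}, {"gripper": 85, "travel": [0, 0, 0], "rotation": [0, 0, 0]}, {"gripper": 85, "travel": [0, 0, 0], "rotation": [0, 0, 0]}, {"gripper": 85, "travel": [0, 0, -30], "rotation": [0, 0, 0]}, {"gripper": 85, "travel": [0, 0, -35], "rotation": [0, 0, 0]}, {"gripper": 85, "travel": [0, 0, -35], "rotation": [0, 0, 0]}, {"gripper": 30, "travel": [-30, 0, 0], "rotation": [0, 0, 0]}, {"gripper": 30, "travel": [-35, 0, 0], "rotation": [0, 0, 0]}, {"gripper": 30, "travel": [-30, 0, 0], "rotation": [0, 0, 0]}, {"gripper": 30, "travel": [0, 0, 0], "rotation": [0, 0, 0]}], "newtons": 60}}

```text
t: 13.8
tcp_pos: [0.4649, -0.0912, 0.1375]
tool_rot: [1.0, -0.026, -0.005, -0.002]
force: [-0.2, 0.1, -0.9]
finger_gap: 0.448
```

Call:
{"op": "send_rows", "data": {"motion": [{"gripper": 30, "travel": [0, 0, 30], "rotation": [0, 0, 0]}, {"gripper": 30, "travel": [0, 0, 35], "rotation": [0, 0, 0]}, {"gripper": 30, "travel": [0, 0, 35], "rotation": [0, 0, 0]}, {"gripper": 30, "travel": [0, 0, 0], "rotation": [0, 7, 0]}, {"gripper": 30, "travel": [0, 0, 0], "rotation": [0, 7, 0]}, {"gripper": 30, "travel": [0, 0, 0], "rotation": [0, 7, 0]}, {"gripper": 30, "travel": [0, 0, 0], "rotation": [0, 7, 0]}, {"gripper": 30, "travel": [0, 0, 0], "rotation": [0, 0, 0]}, {"gripper": 30, "travel": [0, 0, 0], "rotation": [0, 0, 0]}]}}

```text
t: 14.55
tcp_pos: [0.4814, -0.0769, 0.0371]
tool_rot: [0.991, -0.019, 0.128, -0.025]
force: [0.6, 0.0, -0.1]
finger_gap: 0.353
```

```bash
python3 - <<'E'
from h import *
s=st();w=manip.snapshot("wrist");im=manip.snapshot("side")
A=cv2.resize(im[150:270,210:330],(420,420));cv2.imwrite("pics/pre.png",cv2.resize(np.hstack([A,w]),(794,340))[:,:,::-1])
E
```

```text
t 14.55 tcp [ 0.4814 -0.0769  0.0371] rot [ 0.9912 -0.0191  0.1285 -0.0247] F [ 0.61  0.05 -0.08] M [0.003 0.121 0.06 ] gap 30.1 q [-0.5   0.6   2.11  0.63  0.28  0.51]
```

View pics/pre.png

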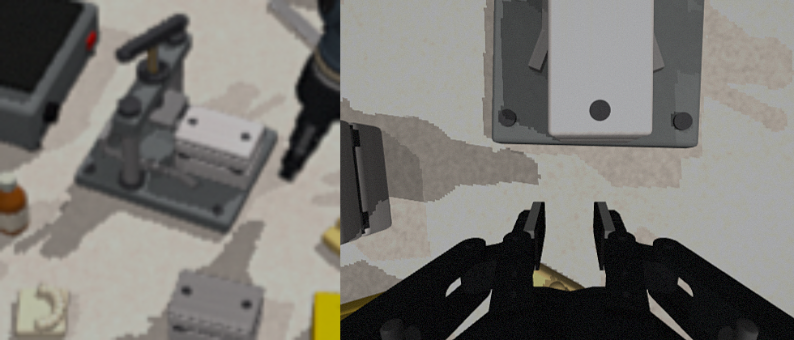

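Flask sits straight at the guide mouths, with its rear edge at row 135. The tilt came out near 15° with some twist, because the wrist is close to straight here, so I'll compute the correction.

```bash
cat >> h.py <<'E'
from scipy.spatial.transform import Rotation as Ro
O=np.array([.656,-.102]);YAW=-3.
def goto(px,py,z,tilt=15.,yaw=0.):
    """press-frame target (mm), yaw of tool x relative to press x -> total tool travel and rotation from measured pose"""
    s=manip.sense();R0=Ro.from_quat(s["tool_rot"])
    w=np.r_[O+Ro.from_euler('z',YAW,degrees=True).as_matrix()[:2,:2]@np.array([px,py])/1000,z]
    Rt=Ro.from_euler('z',YAW+yaw,degrees=True)*Ro.from_euler('x',180,degrees=True)*Ro.from_euler('y',tilt,degrees=True)
    print("travel",(R0.inv().apply(w-s["tcp_pos"])*1000).round(1),"rot",np.degrees((R0.inv()*Rt).as_rotvec()).round(2),"| travel in target axes",(Rt.inv().apply(w-s["tcp_pos"])*1000).round(1))
def inpress():
    s=st();d=s["tcp_pos"][:2]-O;print("press frame",(Ro.from_euler('z',YAW,degrees=True).as_matrix()[:2,:2].T@d*1000).round(1))
E
python3 - <<'E'
from h import *
inpress();goto(-160,0,.040)
E
```

```text
t 14.65 tcp [ 0.4824 -0.0771  0.0376] rot [ 0.9911 -0.0183  0.1293 -0.0242] F [ 0.49 -0.96 -0.2 ] M [-0.013  0.099  0.017] gap 30.2 q [-0.5   0.6   2.11  0.63  0.28  0.51]
press frame [-174.7   15.7]
travel [14.7 15.9  0.6] rot [-3.25  0.21  0.46] | travel in target axes [14.8 15.7  1.5]
```

Call:
{"op": "send_rows", "data": {"motion": [{"gripper": 30, "travel": [4.9, 5.3, 0.3], "rotation": [-1.1, 0.1, 0.2]}, {"gripper": 30, "travel": [4.9, 5.3, 0.3], "rotation": [-1.1, 0.1, 0.2]}, {"gripper": 30, "travel": [4.9, 5.3, 0.3], "rotation": [-1.1, 0.1, 0.1]}, {"gripper": 30, "travel": [0, 0, 0], "rotation": [0, 0, 0]}, {"gripper": 30, "travel": [0, 0, 0], "rotation": [0, 0, 0]}, {"gripper": 30, "travel": [0, 0, 0], "rotation": [0, 0, 0]}]}}

```text
t: 15.15
tcp_pos: [0.4952, -0.0928, 0.0398]
tool_rot: [0.991, -0.026, 0.131, 0.003]
force: [-0.3, -1.2, -0.1]
finger_gap: 0.349
```

```bash
python3 - <<'E'
from h import *
inpress();goto(-140,0,.040);goto(-59,0,.040)
E
```

```text
t 15.15 tcp [ 0.4952 -0.0928  0.0398] rot [ 0.9911 -0.0264  0.1308  0.003 ] F [-0.34 -1.17 -0.07] M [-0.007  0.139 -0.028] gap 29.8 q [-0.48  0.59  2.08  0.45  0.25  0.72]
press frame [-161.     0.8]
travel [20.4  0.7  5.3] rot [-0.04 -0.04 -0.05] | travel in target axes [20.4  0.8  5.3]
travel [98.6  0.7 26.3] rot [-0.04 -0.04 -0.05] | travel in target axes [98.6  0.8 26.3]
```

Call:
{"op": "send_rows", "data": {"motion": [{"gripper": 30, "travel": [3.9, 0, 1.05], "rotation": [0, 0, 0]}, {"gripper": 30, "travel": [3.9, 0, 1.05], "rotation": [0, 0, 0]}, {"gripper": 30, "travel": [2.9, 0, 0.8], "rotation": [0, 0, 0]}, {"gripper": 30, "travel": [2.9, 0, 0.8], "rotation": [0, 0, 0]}, {"gripper": 30, "travel": [2.9, 0, 0.8], "rotation": [0, 0, 0]}, {"gripper": 30, "travel": [2.9, 0, 0.8], "rotation": [0, 0, 0]}, {"gripper": 30, "travel": [3.9, 0, 1.05], "rotation": [0, 0, 0]}, {"gripper": 30, "travel": [3.9, 0, 1.05], "rotation": [0, 0, 0]}]}}

```text
t: 15.82
tcp_pos: [0.5218, -0.0934, 0.0392]
tool_rot: [0.991, -0.026, 0.129, 0.002]
force: [-6.2, -0.1, 4.4]
finger_gap: 0.35
```

Call:
{"op": "send_rows", "data": {"motion": [{"gripper": 30, "travel": [3.9, 0, 1.05], "rotation": [0, 0, 0]}, {"gripper": 30, "travel": [3.9, 0, 1.05], "rotation": [0, 0, 0]}, {"gripper": 30, "travel": [3.9, 0, 1.05], "rotation": [0, 0, 0]}, {"gripper": 30, "travel": [3.9, 0, 1.05], "rotation": [0, 0, 0]}, {"gripper": 30, "travel": [3.9, 0, 1.05], "rotation": [0, 0, 0]}, {"gripper": 30, "travel": [3.9, 0, 1.05], "rotation": [0, 0, 0]}, {"gripper": 30, "travel": [3.9, 0, 1.05], "rotation": [0, 0, 0]}, {"gripper": 30, "travel": [3.9, 0, 1.05], "rotation": [0, 0, 0]}, {"gripper": 30, "travel": [3.9, 0, 1.05], "rotation": [0, 0, 0]}, {"gripper": 30, "travel": [3.9, 0, 1.05], "rotation": [0, 0, 0]}]}}

```text
t: 16.65
tcp_pos: [0.5609, -0.0952, 0.039]
tool_rot: [0.991, -0.026, 0.128, 0.002]
force: [-6.8, 0.2, 5.1]
finger_gap: 0.353
```

```bash
python3 - <<'E'
from h import *
inpress();goto(-62,0,.040)
im=manip.snapshot("side");w=manip.snapshot("wrist")
A=cv2.resize(im[150:270,210:330],(420,420));cv2.imwrite("pics/push.png",cv2.resize(np.hstack([A,w]),(794,340))[:,:,::-1])
E
```

```text
t 16.65 tcp [ 0.5609 -0.0952  0.039 ] rot [ 0.9914 -0.0264  0.1281  0.0019] F [-6.81  0.25  5.08] M [ 0.032  0.838 -0.021] gap 30.2 q [-0.42  0.63  1.91  0.27  0.37  0.97]
press frame [-95.3   1.8]
travel [32.4  1.7  7.5] rot [-0.16  0.28 -0.07] | travel in target axes [32.4  1.8  7.6]
```

View pics/push.png

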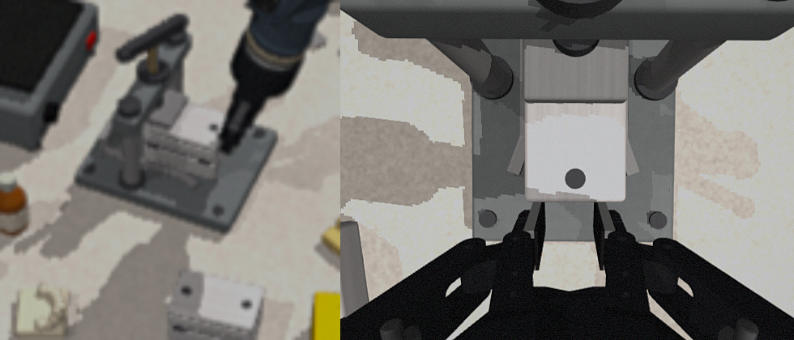

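The flask is going straight between the guides under the plate at about 7 N. I'll continue, then creep near the stop.

Call:
{"op": "send_rows", "data": {"motion": [{"gripper": 30, "travel": [3.9, 0, 1.05], "rotation": [0, 0, 0]}, {"gripper": 30, "travel": [3.9, 0, 1.05], "rotation": [0, 0, 0]}, {"gripper": 30, "travel": [3.9, 0, 1.05], "rotation": [0, 0, 0]}, {"gripper": 30, "travel": [3.9, 0, 1.05], "rotation": [0, 0, 0]}, {"gripper": 30, "travel": [3.9, 0, 1.05], "rotation": [0, 0, 0]}, {"gripper": 30, "travel": [2.9, 0, 0.8], "rotation": [0, 0, 0]}, {"gripper": 30, "travel": [1.9, 0, 0.5], "rotation": [0, 0, 0]}, {"gripper": 30, "travel": [1.9, 0, 0.5], "rotation": [0, 0, 0]}]}}

```text
t: 17.42
tcp_pos: [0.5908, -0.0981, 0.0393]
tool_rot: [0.991, -0.027, 0.131, 0.003]
force: [-2.3, 0.5, -1.1]
finger_gap: 0.351
```

Call:
{"op": "send_rows", "data": {"motion": [{"gripper": 30, "travel": [1, 0, 0.3], "rotation": [0, 0, 0]}, {"gripper": 30, "travel": [1, 0, 0.3], "rotation": [0, 0, 0]}, {"gripper": 30, "travel": [1, 0, 0.3], "rotation": [0, 0, 0]}]}}

```text
t: 17.67
tcp_pos: [0.5937, -0.0982, 0.0394]
tool_rot: [0.991, -0.027, 0.131, 0.003]
force: [-2.3, 0.6, -1.6]
finger_gap: 0.351
```

Call:
{"op": "send_rows", "data": {"motion": [{"gripper": 30, "travel": [1, 0, 0.3], "rotation": [0, 0, 0]}, {"gripper": 30, "travel": [1, 0, 0.3], "rotation": [0, 0, 0]}, {"gripper": 30, "travel": [1, 0, 0.3], "rotation": [0, 0, 0]}]}}

```text
t: 17.92
tcp_pos: [0.597, -0.0985, 0.0394]
tool_rot: [0.991, -0.027, 0.131, 0.003]
force: [-4.0, -0.5, -1.6]
finger_gap: 0.353
```

Call:
{"op": "send_rows", "data": {"motion": [{"gripper": 30, "travel": [1, 0, 0.3], "rotation": [0, 0, 0]}, {"gripper": 30, "travel": [1, 0, 0.3], "rotation": [0, 0, 0]}]}}

```text
t: 18.08
tcp_pos: [0.5991, -0.0986, 0.0393]
tool_rot: [0.991, -0.027, 0.131, 0.003]
force: [-2.2, -0.2, -1.6]
finger_gap: 0.351
```

Call:
{"op": "send_rows", "data": {"motion": [{"gripper": 30, "travel": [0.5, 0, 0.1], "rotation": [0, 0, 0]}, {"gripper": 30, "travel": [0.5, 0, 0.1], "rotation": [0, 0, 0]}]}}

```text
t: 18.25
tcp_pos: [0.6001, -0.0987, 0.0394]
tool_rot: [0.991, -0.027, 0.131, 0.003]
force: [-3.1, 1.3, -1.2]
finger_gap: 0.354
```

Call:
{"op": "send_rows", "data": {"motion": [{"gripper": 30, "travel": [1, 0, 0.3], "rotation": [0, 0, 0]}, {"gripper": 30, "travel": [1, 0, 0.3], "rotation": [0, 0, 0]}]}}

```text
t: 18.42
tcp_pos: [0.6021, -0.0987, 0.0394]
tool_rot: [0.991, -0.027, 0.131, 0.003]
force: [-2.0, -0.7, -2.3]
finger_gap: 0.352
```

Call:
{"op": "send_rows", "data": {"motion": [{"gripper": 30, "travel": [1, 0, 0.3], "rotation": [0, 0, 0]}, {"gripper": 30, "travel": [0.5, 0, 0.1], "rotation": [0, 0, 0]}]}}

```text
t: 18.58
tcp_pos: [0.604, -0.0989, 0.0394]
tool_rot: [0.991, -0.027, 0.131, 0.003]
force: [-2.0, -0.2, -2.5]
finger_gap: 0.353
```

Call:
{"op": "send_rows", "data": {"motion": [{"gripper": 30, "travel": [1, 0, 0.3], "rotation": [0, 0, 0]}, {"gripper": 30, "travel": [1, 0, 0.3], "rotation": [0, 0, 0]}]}}

```text
t: 18.75
tcp_pos: [0.6057, -0.0989, 0.0393]
tool_rot: [0.991, -0.027, 0.131, 0.003]
force: [-4.4, 1.1, 0.5]
finger_gap: 0.354
```

```bash
python3 - <<'E'
from h import *
inpress();c=manip.calibration("wrist");np.save("wc.npy",c,allow_pickle=True)
w=manip.snapshot("wrist");I=w[:,:,::-1].copy();cv2.imwrite("pics/w3.png",I)
E
```

```text
t 18.75 tcp [ 0.6057 -0.0989  0.0393] rot [ 0.9911 -0.0267  0.1306  0.0031] F [-4.4   1.08  0.48] M [ 0.161  1.053 -0.01 ] gap 30.3 q [-0.39  0.66  1.81  0.21  0.43  1.05]
press frame [-50.4   0.5]
```

View pics/w3.png

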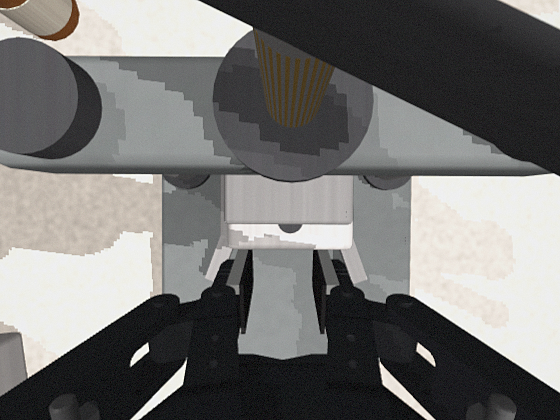

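The flask is between the guides, with its rear lid edge at row 249 and the plate's lower front edge at row 222.

```bash
python3 - <<'E'
from h import *
c=np.load("wc.npy",allow_pickle=True).item();R=Ro.from_euler('z',YAW,degrees=True).as_matrix()[:2,:2]
f=lambda p,z:((ray("",p,z,c)[:,:2]-O)@R*1000).round(1).tolist()
print("flask rear",f([(230,249),(351,249)],.083),"plate front",f([(225,222),(352,222)],.090),f([(225,222)],.086), "guide mouths",f([(207,278),(367,277)],.030),"nuts c",f([(293,105)],.147))
E
```

```text
flask rear [[-48.7, 25.8], [-48.9, -31.3]] plate front [[-35.5, 26.7], [-35.6, -30.2]] [[-35.8, 27.5]] guide mouths [[-75.6, 49.7], [-75.1, -53.4]] nuts c [[-1.2, -1.8]]
```

Flask is within about 1 mm of home, and the origin estimate is confirmed. I'll press until the stop pushes back.

Call:
{"op": "send_rows", "data": {"motion": [{"gripper": 30, "travel": [0.6, 0, 0.15], "rotation": [0, 0, 0]}, {"gripper": 30, "travel": [0, 0, 0], "rotation": [0, 0, 0]}]}}

```text
t: 18.97
tcp_pos: [0.6057, -0.0987, 0.0392]
tool_rot: [0.991, -0.027, 0.13, 0.003]
force: [-4.6, 1.3, 0.1]
finger_gap: 0.35
```

Call:
{"op": "send_rows", "data": {"motion": [{"gripper": 30, "travel": [0.6, 0, 0.15], "rotation": [0, 0, 0]}, {"gripper": 30, "travel": [0, 0, 0], "rotation": [0, 0, 0]}]}}

```text
t: 19.13
tcp_pos: [0.6057, -0.0986, 0.0392]
tool_rot: [0.991, -0.027, 0.13, 0.003]
force: [-5.1, -0.5, 1.7]
finger_gap: 0.353
```

Call:
{"op": "send_rows", "data": {"motion": [{"gripper": 30, "travel": [1, 0, 0.3], "rotation": [0, 0, 0]}, {"gripper": 30, "travel": [0, 0, 0], "rotation": [0, 0, 0]}]}}

```text
t: 19.3
tcp_pos: [0.6058, -0.0984, 0.0391]
tool_rot: [0.991, -0.026, 0.129, 0.002]
force: [-7.9, -0.5, 4.4]
finger_gap: 0.351
```

Call:
{"op": "send_rows", "data": {"motion": [{"gripper": 30, "travel": [1, 0, 0.3], "rotation": [0, 0, 0]}, {"gripper": 30, "travel": [0, 0, 0], "rotation": [0, 0, 0]}]}}

```text
t: 19.47
tcp_pos: [0.6058, -0.0983, 0.039]
tool_rot: [0.991, -0.026, 0.128, 0.002]
force: [-11.5, -1.7, 6.8]
finger_gap: 0.349
```

The stop holds at 11.5 N with no further motion, so the flask is home. I'm backing off and rising.

Call:
{"op": "send_rows", "data": {"motion": [{"gripper": 30, "travel": [-8, 0, -2.1], "rotation": [0, 0, 0]}, {"gripper": 30, "travel": [-25, 0, -6.7], "rotation": [0, 0, 0]}, {"gripper": 30, "travel": [-35, 0, -9.4], "rotation": [0, 0, 0]}, {"gripper": 30, "travel": [-15, 0, -4], "rotation": [0, 0, 0]}, {"gripper": 50, "travel": [8, 0, -30], "rotation": [0, 0, 0]}, {"gripper": 50, "travel": [9, 0, -34], "rotation": [0, 0, 0]}, {"gripper": 50, "travel": [9, 0, -34], "rotation": [0, 0, 0]}, {"gripper": 50, "travel": [9, 0, -34], "rotation": [0, 0, 0]}, {"gripper": 50, "travel": [9, 0, -34], "rotation": [0, 0, 0]}, {"gripper": 50, "travel": [9, 0, -34], "rotation": [0, 0, 0]}, {"gripper": 50, "travel": [9, 0, -34], "rotation": [0, 0, 0]}, {"gripper": 50, "travel": [0, 0, 0], "rotation": [0, 0, 0]}]}}

```text
t: 20.47
tcp_pos: [0.5293, -0.0975, 0.2913]
tool_rot: [0.99, -0.026, 0.141, 0.008]
force: [1.8, -0.0, 0.5]
finger_gap: 0.586
```

Call:
{"op": "send_rows", "data": {"motion": [{"gripper": 50, "travel": [0, 0, 0], "rotation": [0, -5, 0]}, {"gripper": 50, "travel": [0, 0, 0], "rotation": [0, -5, 0]}, {"gripper": 50, "travel": [0, 0, 0], "rotation": [0, -5, 0]}, {"gripper": 50, "travel": [0, 0, 0], "rotation": [0, 0, -7]}, {"gripper": 50, "travel": [0, 0, 0], "rotation": [0, 0, -7]}, {"gripper": 50, "travel": [0, 0, 0], "rotation": [0, 0, -7]}, {"gripper": 50, "travel": [0, 0, 0], "rotation": [0, 0, -7]}, {"gripper": 50, "travel": [0, 0, 0], "rotation": [0, 0, -7]}, {"gripper": 50, "travel": [0, 0, 0], "rotation": [0, 0, -7]}, {"gripper": 50, "travel": [0, 0, 0], "rotation": [0, 0, -7]}, {"gripper": 50, "travel": [0, 0, 0], "rotation": [0, 0, -7]}, {"gripper": 50, "travel": [0, 0, 0], "rotation": [0, 0, -7]}]}}

```text
t: 21.47
tcp_pos: [0.5243, -0.0951, 0.2816]
tool_rot: [0.865, 0.502, 0.002, 0.002]
force: [0.2, 0.3, 0.3]
finger_gap: 0.585
```

```bash
python3 - <<'E'
from h import *
inpress();c=manip.calibration("wrist");w=manip.snapshot("wrist");s=manip.snapshot("scene")
np.save("wc.npy",c,allow_pickle=True);cv2.imwrite("pics/w4raw.png",w[:,:,::-1])
A=cv2.resize(s[200:310,185:285],(380,420),interpolation=cv2.INTER_CUBIC)
J=np.hstack([w,A]);J=cv2.resize(J,None,fx=.85,fy=.85);print(J.shape);cv2.imwrite("pics/w4.png",J[:,:,::-1])
goto(0,0,.27,0,yaw=65)
E
```

```text
t 21.47 tcp [ 0.5243 -0.0951  0.2816] rot [0.8648 0.5021 0.0023 0.0016] F [0.25 0.34 0.3 ] M [-0.044 -0.     0.015] gap 49.9 q [-0.39  0.31  1.56  0.    1.27  0.13]
press frame [-131.9    0. ]
(357, 799, 3)
travel [ 60.1 117.7  12.2] rot [ 0.24 -0.12 -2.08] | travel in target axes [ 55.8 119.9  11.6]
```

View pics/w4.png

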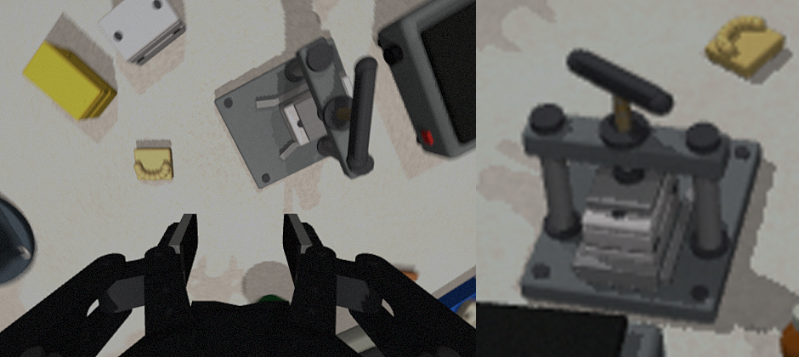

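The flask sits home under the plate. The tommy bar in the raw wrist view runs from about (429,76) to (422,194).

```bash
python3 - <<'E'
from h import *
c=np.load("wc.npy",allow_pickle=True).item()
I=cv2.imread("pics/w4raw.png");g=I.max(2);m=((g<62)).astype(np.uint8);m[:, :370]=0;m[:,448:]=0;m[:55]=0;m[212:]=0
cs,_=cv2.findContours(m,0,2);k=max(cs,key=cv2.contourArea);r=cv2.minAreaRect(k);print(r)
for p in([(429,76),(422,194)],):
    q=ray("",p,.211,c)[:,:2];d=q[0]-q[1];print(q,q.mean(0),np.linalg.norm(d),"angle from world y",np.degrees(np.arctan2(-d[0],d[1])))
inpress()
E
```

```text
((404.63226318359375, 136.69967651367188), (71.6578598022461, 140.0375213623047), 2.3662478923797607)
[[ 0.67034003 -0.06047003]
 [ 0.63103879 -0.14159991]] [ 0.65068941 -0.10103497] 0.09014789919777551 angle from world y -25.846646047551523
t 21.57 tcp [ 0.524  -0.095   0.2816] rot [0.8664 0.4994 0.0019 0.0013] F [-0.29  0.84  1.03] M [-0.01   0.022  0.013] gap 50.1 q [-0.39  0.31  1.56  0.    1.28  0.13]
press frame [-1.322e+02  1.000e-01]
```

```bash
python3 - <<'E'
from h import *
goto(-1,0,.27,0,66.5)
E
```

```text
travel [ 59.6 116.8  12.2] rot [ 0.24 -0.11 -3.58] | travel in target axes [ 52.2 120.4  11.6]
```

Call:
{"op": "send_rows", "data": {"motion": [{"gripper": 50, "travel": [0, 0, 0], "rotation": [0.24, -0.11, -3.6]}, {"gripper": 50, "travel": [10.4, 24, 2.3], "rotation": [0, 0, 0]}, {"gripper": 50, "travel": [10.4, 24, 2.3], "rotation": [0, 0, 0]}, {"gripper": 50, "travel": [10.4, 24, 2.3], "rotation": [0, 0, 0]}, {"gripper": 50, "travel": [10.4, 24, 2.3], "rotation": [0, 0, 0]}, {"gripper": 50, "travel": [10.4, 24, 2.3], "rotation": [0, 0, 0]}, {"gripper": 50, "travel": [0, 0, 0], "rotation": [0, 0, 0]}, {"gripper": 50, "travel": [0, 0, 0], "rotation": [0, 0, 0]}]}}

```text
t: 22.23
tcp_pos: [0.6543, -0.1017, 0.2683]
tool_rot: [0.851, 0.526, -0.001, -0.001]
force: [-0.5, 0.1, 0.7]
finger_gap: 0.581
```

```bash
python3 - <<'E'
from h import *
inpress();goto(-1,0,.186,0,66.5)
E
```

```text
t 22.23 tcp [ 0.6543 -0.1017  0.2683] rot [ 0.8507  0.5256 -0.0011 -0.0013] F [-0.45  0.13  0.72] M [ 0.052 -0.001  0.042] gap 49.6 q [-0.32  0.52  1.24 -0.    1.39  0.14]
press frame [-1.7  0.2]
travel [ 0.1  1.1 82.3] rot [-0.19  0.03 -0.09] | travel in target axes [ 0.1  0.8 82.3]
```

Call:
{"op": "send_rows", "data": {"motion": [{"gripper": 50, "travel": [0, 1, 25], "rotation": [0, 0, 0]}, {"gripper": 50, "travel": [0, 0, 30], "rotation": [0, 0, 0]}, {"gripper": 50, "travel": [0, 0, 20], "rotation": [0, 0, 0]}, {"gripper": 50, "travel": [0, 0, 7], "rotation": [0, 0, 0]}, {"gripper": 50, "travel": [0, 0, 0], "rotation": [0, 0, 0]}, {"gripper": 50, "travel": [0, 0, 0], "rotation": [0, 0, 0]}]}}

```text
t: 22.73
tcp_pos: [0.6538, -0.1021, 0.1882]
tool_rot: [0.85, 0.526, -0.001, -0.001]
force: [0.4, -0.0, 0.2]
finger_gap: 0.582
```

```bash
python3 - <<'E'
from h import *
inpress()
E
```

```text
t 22.73 tcp [ 0.6538 -0.1021  0.1882] rot [ 0.8505  0.526  -0.001  -0.0009] F [ 0.39 -0.05  0.23] M [ 0.028 -0.031 -0.002] gap 49.7 q [-0.32  0.59  1.34 -0.    1.22  0.14]
press frame [-2.2 -0.2]
```

Call:
{"op": "send_rows", "data": {"motion": [{"gripper": 30, "travel": [0, 0, 0], "rotation": [0, 0, 0]}, {"gripper": 20, "travel": [0, 0, 0], "rotation": [0, 0, 0]}, {"gripper": 8, "travel": [0, 0, 0], "rotation": [0, 0, 0]}, {"gripper": 8, "travel": [0, 0, 0], "rotation": [0, 0, 0]}, {"gripper": 8, "travel": [0, 0, 0], "rotation": [0, 0, 0]}, {"gripper": 8, "travel": [0, 0, 0], "rotation": [0, 0, 0]}, {"gripper": 8, "travel": [0, 0, 0], "rotation": [0, 0, 0]}, {"gripper": 8, "travel": [0, 0, 0], "rotation": [0, 0, 0]}, {"gripper": 8, "travel": [0, 0, 0], "rotation": [0, 0, 0]}], "newtons": 60}}

```text
t: 23.48
tcp_pos: [0.6536, -0.1019, 0.1871]
tool_rot: [0.85, 0.526, -0.001, -0.001]
force: [0.2, 0.3, -0.1]
finger_gap: 0.092
```

```bash
python3 - <<'E'
from h import *
inpress()
E
```

```text
t 23.48 tcp [ 0.6536 -0.1019  0.1871] rot [ 0.8502  0.5264 -0.0015 -0.0015] F [ 0.18  0.33 -0.13] M [-0.028 -0.049 -0.019] gap 7.9 q [-0.32  0.59  1.34 -0.    1.22  0.14]
press frame [-2.4 -0. ]
```

Call:
{"op": "send_rows", "data": {"motion": [{"gripper": 0, "travel": [0, 0, 0], "rotation": [0, 0, 0]}, {"gripper": 0, "travel": [0, 0, 0], "rotation": [0, 0, 0]}, {"gripper": 0, "travel": [0, 0, 0], "rotation": [0, 0, 0]}, {"gripper": 0, "travel": [0, 0, 0], "rotation": [0, 0, 0]}]}}

```text
t: 23.82
tcp_pos: [0.6536, -0.1019, 0.1872]
tool_rot: [0.85, 0.526, -0.001, -0.001]
force: [0.5, -1.0, -0.1]
finger_gap: -0.005
```

The fingers shut fully without the bar between them, so I missed it. I'll use the last picture to look from all three views.

```bash
python3 - <<'E'
from h import *
inpress()
w=manip.snapshot("wrist");s=manip.snapshot("scene");d=manip.snapshot("side")
for n,i in(("w5",w),("s5",s),("d5",d)): cv2.imwrite(f"pics/{n}raw.png",i[:,:,::-1])
A=cv2.resize(s[190:310,190:290],(250,300),interpolation=cv2.INTER_CUBIC);B=cv2.resize(d[130:235,220:307],(250,300),interpolation=cv2.INTER_CUBIC)
cv2.imwrite("pics/miss.png",cv2.resize(np.hstack([w,np.hstack([A,A])[:,:0] if 0 else cv2.resize(np.vstack([A,B]),(240,420)) ]),(800,420))[:,:,::-1])
E
```

```text
t 23.82 tcp [ 0.6536 -0.1019  0.1872] rot [ 0.8502  0.5264 -0.0015 -0.0014] F [ 0.5  -1.01 -0.07] M [ 0.004 -0.043  0.024] gap -0.4 q [-0.32  0.59  1.34 -0.    1.22  0.14]
press frame [-2.4 -0.1]
```

View pics/miss.png

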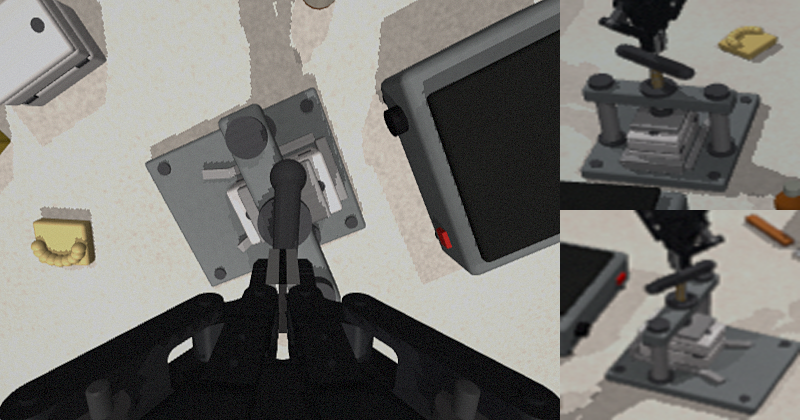

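```bash
python3 - <<'E'
from h import *
for n in("scene","side"):
    c=manip.calibration(n);T=np.linalg.inv(c["cam_to_world"])
    for p in([.6536,-.1019,.187],[.656,-.102,.2],[.656,-.102,.211],[.656,-.102,.150]):
        q=T[:3,:3]@p+T[:3,3];print(n,p,round(c["fx"]*q[0]/q[2]+c["cx"],1),round(c["fy"]*q[1]/q[2]+c["cy"],1))
# bar ends: scene vs side triangulation of the centre axis
for u,im in(("scene","s5"),("side","d5")):
    I=cv2.imread(f"pics/{im}raw.png").max(2)
    x0,y0=(205,200) if u=="scene" else (238,135)
    print(u);print("\n".join("".join("#" if v<45 else ("+" if v<75 else ".") for v in r) for r in I[y0:y0+45,x0:x0+60]))
E
```

```text
scene [0.6536, -0.1019, 0.187] 230.4 228.7
scene [0.656, -0.102, 0.2] 229.8 225.6
scene [0.656, -0.102, 0.211] 229.4 222.4
scene [0.656, -0.102, 0.15] 231.3 239.7
side [0.6536, -0.1019, 0.187] 263.0 166.1
side [0.656, -0.102, 0.2] 262.3 163.0
side [0.656, -0.102, 0.211] 262.3 160.5
side [0.656, -0.102, 0.15] 262.5 174.1
scene
..+#+++++####+###################+..........................
..#++..++####.+################.............................
.+##+..+####+++###############..............................
.+##++++######+###############..............................
...+#+########.+##############..............................
.....+#######################+..............................
......+######################...............................
........+#################++#...............................
..........+###############+++...............................
............+##############++...............................
...............+#########+#++...............................
................+#######++##+...............................
..................######++##+...........
[... 4022 characters left out ...]
.....++......................
++#++........+#+####.....+.+.......++.......................
+++..........+#####.....++.+.......++.......................
+++...........+++.....++++.+++....++........................
++...................+++++.+##+...++........................
+....................++++..+###+.+++........................
+...................+++#+..+##++++++........................
....................+####+++#+++++++........................
....................+######++++#++++........................
.....................####++++##+++++........................
....................++#########+++++........................
....................++++++#++#++++++........................
```

```bash
python3 - <<'E'
from h import *
c=manip.calibration("wrist");T=np.linalg.inv(c["cam_to_world"]);s=st()
R=Ro.from_quat(s["tool_rot"])
def pr(p):
    q=T[:3,:3]@p+T[:3,3];return (round(c["fx"]*q[0]/q[2]+c["cx"],1),round(c["fy"]*q[1]/q[2]+c["cy"],1))
for dz in(0,-10,-20,-30): print(dz,[pr(s["tcp_pos"]+R.apply(np.array([x,0,dz])/1000)) for x in(-11,0,11)])
print("bar ax z.2",[pr(np.array([.656+.0334*k*.46,-.102+.0334*k*.89,.2])) for k in(-1,0,1)],"top",[pr(np.array([.656+.0334*k*.46,-.102+.0334*k*.89,.211])) for k in(-1,0,1)], "boss",pr(np.array([.656,-.102,.15])))
I=cv2.imread("pics/w5raw.png");g=I.max(2)[150:300,240:330]
print("\n".join("".join("#" if v<30 else("+" if v<50 else("-" if v<80 else ".")) for v in r) for r in g[::3]))
E
```

```text
t 23.97 tcp [ 0.6536 -0.1019  0.1872] rot [ 0.8502  0.5264 -0.0014 -0.0014] F [-0.29  0.72  0.53] M [ 0.023  0.012 -0.015] gap 0.2 q [-0.32  0.59  1.34 -0.    1.22  0.14]
0 [(np.float64(281.6), np.float64(257.4)), (np.float64(281.5), np.float64(241.0)), (np.float64(281.5), np.float64(224.1))]
-10 [(np.float64(281.5), np.float64(264.7)), (np.float64(281.5), np.float64(247.6)), (np.float64(281.5), np.float64(229.8))]
-20 [(np.float64(281.5), np.float64(272.8)), (np.float64(281.5), np.float64(254.8)), (np.float64(281.4), np.float64(236.2))]
-30 [(np.float64(281.5), np.float64(281.8)), (np.float64(281.4), np.float64(263.0)), (np.float64(281.4), np.float64(243.4))]
bar ax z.2 [(np.float64(284.3), np.float64(299.1)), (np.float64(285.2), np.float64(247.9)), (np.float64(286.3), np.float64(191.0))] top [(np.float64(284.4), np.float64(309.9)), (np.float64(285.4), np.float64(256.1)), (np.float64(286.5), np.float64(195.9))] boss (np.float64(284.9), np.float64(220.2))
-----------------------...........-----+...............-------......---...................
---------.----------...............----
[... 3719 characters left out ...]
.-----------#######+------------+##############+-------......--
...........###############-------------#######+.-.----------#################+++##+###+-..
..........###############+.------------########-------------################+-+++++#++#++#
.........+##################+--........+-+-----........--###################-.--..-.--.--+
.......-###########################-...#++--++-...+############################-.-.--.----
....-#########+#+###################+..++++--+...##########+##############+##+###-.---.---
...############+###+###+#########+####++-+-++################+++#+++#+#############.------
..####################################+--+++++######################################+-----
```

The evidence from three views says the real fingertips end near z ≈ 0.21, above the bar top. They don't reach as deep as the TCP figure suggests. I'll open, go 18 mm lower and close again.

Call:
{"op": "send_rows", "data": {"motion": [{"gripper": 50, "travel": [0, 0, -3], "rotation": [0, 0, 0]}, {"gripper": 50, "travel": [0, 0, 0], "rotation": [0, 0, 0]}, {"gripper": 50, "travel": [0, 0, 0], "rotation": [0, 0, 0]}, {"gripper": 50, "travel": [0, 0, 0], "rotation": [0, 0, 0]}, {"gripper": 50, "travel": [0, 0, 0], "rotation": [0, 0, 0]}, {"gripper": 50, "travel": [0, 0, 0], "rotation": [0, 0, 0]}, {"gripper": 50, "travel": [0, 2, 7], "rotation": [0, 0, 0]}, {"gripper": 50, "travel": [0, 0, 7], "rotation": [0, 0, 0]}, {"gripper": 50, "travel": [0, 0, 7], "rotation": [0, 0, 0]}, {"gripper": 50, "travel": [0, 0, 0], "rotation": [0, 0, 0]}]}}

```text
t: 24.8
tcp_pos: [0.6537, -0.1024, 0.1666]
tool_rot: [0.85, 0.526, -0.003, -0.003]
force: [0.1, 0.4, -0.0]
finger_gap: 0.588
```

Call:
{"op": "send_rows", "data": {"motion": [{"gripper": 20, "travel": [0, 0, 0], "rotation": [0, 0, 0]}, {"gripper": 4, "travel": [0, 0, 0], "rotation": [0, 0, 0]}, {"gripper": 4, "travel": [0, 0, 0], "rotation": [0, 0, 0]}, {"gripper": 4, "travel": [0, 0, 0], "rotation": [0, 0, 0]}, {"gripper": 4, "travel": [0, 0, 0], "rotation": [0, 0, 0]}, {"gripper": 4, "travel": [0, 0, 0], "rotation": [0, 0, 0]}, {"gripper": 4, "travel": [0, 0, 0], "rotation": [0, 0, 0]}, {"gripper": 4, "travel": [0, 0, 0], "rotation": [0, 0, 0]}], "newtons": 60}}

```text
t: 25.47
tcp_pos: [0.6546, -0.1024, 0.1696]
tool_rot: [0.85, 0.526, -0.002, -0.002]
force: [-3.5, 1.1, 4.9]
finger_gap: 0.136
```

```bash
python3 - <<'E'
from h import *
inpress()
E
```

```text
t 25.47 tcp [ 0.6546 -0.1024  0.1696] rot [ 0.8503  0.5264 -0.0018 -0.002 ] F [-3.49  1.13  4.93] M [ 0.335  0.786 -0.223] gap 11.6 q [-0.32  0.61  1.35 -0.    1.18  0.14]
press frame [-1.4 -0.5]
```

The bar is gripped, with a gap of 11.6 mm. Turning clockwise while watching Mz.

Call:
{"op": "send_rows", "data": {"motion": [{"gripper": 4, "travel": [0, 0, 0], "rotation": [0, 0, 3]}, {"gripper": 4, "travel": [0, 0, 0], "rotation": [0, 0, 3]}, {"gripper": 4, "travel": [0, 0, 0], "rotation": [0, 0, 3]}, {"gripper": 4, "travel": [0, 0, 0], "rotation": [0, 0, 3]}, {"gripper": 4, "travel": [0, 0, 0], "rotation": [0, 0, 3]}]}}

```text
t: 25.88
tcp_pos: [0.655, -0.1027, 0.1696]
tool_rot: [0.912, 0.411, -0.002, -0.001]
force: [-3.1, 1.3, 4.6]
finger_gap: 0.137
```

```bash
cat >> h.py <<'E'
def tq():
    s=manip.sense();a=2*np.degrees(np.arctan2(s["tool_rot"][1],s["tool_rot"][0]));print("t",round(s["t"],2),"yaw",round(a,2),"Mz",s["ft_torque"].round(3),"F",s["force"].round(1),"gap",round(s["finger_gap"]*85.4,1),"q6",s["q"][5].round(2),"tcp",s["tcp_pos"].round(4))
E
python3 -c "
from h import *
tq()"
```

```text
t 25.88 yaw 48.49 Mz [0.303 0.636 0.271] F [-3.1  1.3  4.6] gap 11.7 q6 0.4 tcp [ 0.655  -0.1027  0.1696]
```

Call:
{"op": "send_rows", "data": {"motion": [{"gripper": 4, "travel": [0, 0, 0], "rotation": [0, 0, 2]}, {"gripper": 4, "travel": [0, 0, 0], "rotation": [0, 0, 2]}]}}

```text
t: 26.05
tcp_pos: [0.6551, -0.1028, 0.1696]
tool_rot: [0.925, 0.379, -0.002, -0.001]
force: [-3.1, 0.9, 4.5]
finger_gap: 0.139
```

```bash
python3 -c "
from h import *
tq()"
```

```text
t 26.05 yaw 44.53 Mz [0.251 0.665 0.279] F [-3.1  0.9  4.5] gap 11.8 q6 0.47 tcp [ 0.6551 -0.1028  0.1696]
```

Call:
{"op": "send_rows", "data": {"motion": [{"gripper": 4, "travel": [0, 0, 0], "rotation": [0, 0, 1.5]}, {"gripper": 4, "travel": [0, 0, 0], "rotation": [0, 0, 1.5]}]}}

```text
t: 26.22
tcp_pos: [0.6552, -0.1029, 0.1696]
tool_rot: [0.935, 0.355, -0.002, -0.001]
force: [-3.2, 0.4, 3.9]
finger_gap: 0.133
```

```bash
python3 -c "
from h import *
tq()"
```

```text
t 26.22 yaw 41.55 Mz [0.266 0.611 0.254] F [-3.2  0.4  3.9] gap 11.3 q6 0.52 tcp [ 0.6552 -0.1029  0.1696]
```

Call:
{"op": "send_rows", "data": {"motion": [{"gripper": 4, "travel": [0, 0, 0], "rotation": [0, 0, 1.5]}, {"gripper": 4, "travel": [0, 0, 0], "rotation": [0, 0, 1.5]}]}}

```text
t: 26.38
tcp_pos: [0.6553, -0.103, 0.1696]
tool_rot: [0.944, 0.33, -0.002, -0.001]
force: [-3.2, 0.3, 5.1]
finger_gap: 0.138
```

```bash
python3 -c "
from h import *
tq()"
```

```text
t 26.38 yaw 38.56 Mz [0.21  0.625 0.223] F [-3.2  0.3  5.1] gap 11.8 q6 0.57 tcp [ 0.6553 -0.103   0.1696]
```

Call:
{"op": "send_rows", "data": {"motion": [{"gripper": 4, "travel": [0, 0, 0], "rotation": [0, 0, 1.5]}, {"gripper": 4, "travel": [0, 0, 0], "rotation": [0, 0, 1.5]}]}}

```text
t: 26.55
tcp_pos: [0.6553, -0.1031, 0.1696]
tool_rot: [0.952, 0.305, -0.002, -0.001]
force: [-3.8, 1.2, 3.5]
finger_gap: 0.136
```

```bash
python3 -c "
from h import *
tq()"
```

```text
t 26.55 yaw 35.55 Mz [0.173 0.622 0.255] F [-3.8  1.2  3.5] gap 11.6 q6 0.63 tcp [ 0.6553 -0.1031  0.1696]
```

Call:
{"op": "send_rows", "data": {"motion": [{"gripper": 4, "travel": [0, 0, 0], "rotation": [0, 0, 1.5]}, {"gripper": 4, "travel": [0, 0, 0], "rotation": [0, 0, 1.5]}]}}

```text
t: 26.72
tcp_pos: [0.6554, -0.1031, 0.1696]
tool_rot: [0.96, 0.28, -0.002, -0.0]
force: [-3.3, 0.5, 4.3]
finger_gap: 0.136
```

```bash
python3 -c "
from h import *
tq()"
```

```text
t 26.72 yaw 32.57 Mz [0.178 0.59  0.315] F [-3.3  0.5  4.3] gap 11.6 q6 0.68 tcp [ 0.6554 -0.1031  0.1696]
```

Call:
{"op": "send_rows", "data": {"motion": [{"gripper": 4, "travel": [0, 0, 0], "rotation": [0, 0, 1]}, {"gripper": 4, "travel": [0, 0, 0], "rotation": [0, 0, 1]}]}}

```text
t: 26.88
tcp_pos: [0.6554, -0.1032, 0.1696]
tool_rot: [0.965, 0.263, -0.002, -0.0]
force: [-3.9, -0.4, 4.9]
finger_gap: 0.137
```

```bash
python3 -c "
from h import *
tq()"
```

```text
t 26.88 yaw 30.55 Mz [0.109 0.57  0.437] F [-3.9 -0.4  4.9] gap 11.7 q6 0.71 tcp [ 0.6554 -0.1032  0.1696]
```

Contact: the torque is rising at about 0.04 N m per degree. Two more degrees should reach finger-tight.

Call:
{"op": "send_rows", "data": {"motion": [{"gripper": 4, "travel": [0, 0, 0], "rotation": [0, 0, 1]}, {"gripper": 4, "travel": [0, 0, 0], "rotation": [0, 0, 0.8]}]}}

```text
t: 27.05
tcp_pos: [0.6554, -0.1032, 0.1696]
tool_rot: [0.969, 0.248, -0.002, -0.0]
force: [-4.2, -1.1, 5.5]
finger_gap: 0.137
```

```bash
python3 -c "
from h import *
tq();manip.snapshot('side');tq()"
```

```text
t 27.05 yaw 28.71 Mz [0.044 0.618 0.555] F [-4.2 -1.1  5.5] gap 11.7 q6 0.75 tcp [ 0.6554 -0.1032  0.1696]
t 27.1 yaw 28.67 Mz [0.003 0.573 0.393] F [-3.7  0.1  4.1] gap 11.4 q6 0.75 tcp [ 0.6554 -0.1032  0.1696]
```

Call:
{"op": "send_rows", "data": {"motion": [{"gripper": 4, "travel": [0, 0, 0], "rotation": [0, 0, 0.5]}, {"gripper": 4, "travel": [0, 0, 0], "rotation": [0, 0, 0]}]}}

```text
t: 27.27
tcp_pos: [0.6554, -0.1032, 0.1696]
tool_rot: [0.97, 0.244, -0.002, -0.0]
force: [-4.3, -0.7, 5.7]
finger_gap: 0.135
```

```bash
python3 -c "
from h import *
tq()"
```

```text
t 27.27 yaw 28.23 Mz [0.001 0.636 0.448] F [-4.3 -0.7  5.7] gap 11.5 q6 0.75 tcp [ 0.6554 -0.1032  0.1696]
```

Finger-tight at about 0.47 N m total. Releasing straight up.

Call:
{"op": "send_rows", "data": {"motion": [{"gripper": 50, "travel": [0, 0, 0], "rotation": [0, 0, 0]}, {"gripper": 50, "travel": [0, 0, 0], "rotation": [0, 0, 0]}, {"gripper": 50, "travel": [0, 0, 0], "rotation": [0, 0, 0]}, {"gripper": 50, "travel": [0, 0, 0], "rotation": [0, 0, 0]}, {"gripper": 50, "travel": [0, 0, 0], "rotation": [0, 0, 0]}, {"gripper": 50, "travel": [0, 0, -15], "rotation": [0, 0, 0]}, {"gripper": 50, "travel": [0, 0, -30], "rotation": [0, 0, 0]}, {"gripper": 50, "travel": [0, 0, -35], "rotation": [0, 0, 0]}, {"gripper": 50, "travel": [0, 0, -35], "rotation": [0, 0, 0]}, {"gripper": 50, "travel": [0, 0, -25], "rotation": [0, 0, 0]}, {"gripper": 50, "travel": [0, 0, 0], "rotation": [0, 0, 0]}]}}

```text
t: 28.18
tcp_pos: [0.6596, -0.104, 0.3168]
tool_rot: [0.97, 0.244, 0.004, 0.003]
force: [-0.0, -1.0, 1.4]
finger_gap: 0.587
```

Call:
{"op": "send_rows", "data": {"motion": [{"gripper": 50, "travel": [-25, -25, 0], "rotation": [0, 0, 0]}, {"gripper": 50, "travel": [-25, -25, 0], "rotation": [0, 0, 0]}, {"gripper": 50, "travel": [-25, -25, 0], "rotation": [0, 0, 0]}, {"gripper": 50, "travel": [0, 0, 0], "rotation": [0, 0, 0]}, {"gripper": 50, "travel": [0, 0, 0], "rotation": [0, 0, 0]}]}}

```text
t: 28.6
tcp_pos: [0.5522, -0.0714, 0.3092]
tool_rot: [0.97, 0.244, -0.002, -0.001]
force: [-0.4, -0.7, -0.8]
finger_gap: 0.586
```

```bash
python3 - <<'E'
from h import *
tq()
d=manip.snapshot("side");s=manip.snapshot("scene");np.savez("fin.npz",d=d,s=s)
for n,a,b,box in(("side",cv2.imread("pics/side0.png"),d,(285,330,240,305)),("side f1",cv2.imread("pics/side0.png"),d,(240,280,262,310)),("side bottle/cast",cv2.imread("pics/side0.png"),d,(205,295,195,240)),("scene bowl/spatula",cv2.imread("pics/scene0.png"),s,(185,280,85,175))):
    y0,y1,x0,x1=box;D=np.abs(a[y0:y1,x0:x1].astype(int)-b[y0:y1,x0:x1,::-1]).max(2);print(n,"changed frac",(D>60).mean().round(3))
# f1 top now in side: white mask centroid vs before
for n,im in(("before",cv2.imread("pics/side0.png")[:,:,::-1]),("after",d)):
    r=im[240:275,262:310].astype(int);m=(r.min(2)>185);y,x=np.nonzero(m);print(n,m.sum(),x.mean()+262,y.mean()+240)
# bar angle from scene
E
```

```text
t 28.6 yaw 28.23 Mz [ 0.029 -0.01   0.059] F [-0.4 -0.7 -0.8] gap 50.0 q6 0.75 tcp [ 0.5522 -0.0714  0.3092]
side changed frac 0.099
side f1 changed frac 0.001
side bottle/cast changed frac 0.069
scene bowl/spatula changed frac 0.0
before 313 286.8913738019169 254.46006389776358
after 13 298.15384615384613 259.0769230769231
```

```bash
python3 - <<'E'
from h import *
f=np.load("fin.npz")
for n,k in(("side","d"),("scene","s")):
    a=cv2.imread(f"pics/{n}0.png").astype(int);b=f[k][:,:,::-1].astype(int);D=(np.abs(a-b).max(2)>60).astype(np.uint8)
    N,_,st_,c=cv2.connectedComponentsWithStats(D)
    print(n,[(st_[i,:5].tolist()) for i in range(1,N) if st_[i,4]>25])
# bar orientation in scene: dark elongated blob near (229,224)
g=f["s"].max(2)[205:245,205:255]
print("\n".join("".join("#" if v<45 else("+" if v<75 else ".") for v in r) for r in g))
w=cv2.imread("pics/scene0.png")
E
```

```text
side [[406, 0, 80, 204, 6742], [294, 27, 68, 30, 766], [366, 27, 11, 7, 31], [390, 42, 7, 12, 34], [269, 44, 63, 30, 1306], [331, 69, 60, 34, 1256], [235, 77, 50, 104, 2974], [300, 81, 30, 37, 548], [286, 121, 16, 28, 303], [360, 131, 46, 115, 1867], [270, 187, 9, 11, 35], [406, 250, 21, 49, 180], [217, 254, 8, 9, 39], [198, 260, 15, 10, 80], [194, 275, 17, 12, 112], [206, 284, 13, 15, 41], [195, 311, 32, 94, 860], [256, 314, 33, 11, 269], [315, 338, 57, 37, 312]]
scene [[227, 0, 39, 12, 237], [262, 0, 8, 7, 51], [306, 0, 16, 13, 67], [215, 14, 57, 77, 2426], [331, 15, 8, 61, 250], [207, 17, 12, 11, 50], [254, 17, 62, 71, 1806], [373, 19, 2, 54, 63], [215, 93, 38, 68, 891], [314, 107, 53, 13, 154], [253, 109, 32, 112, 1571], [213, 212, 17, 17, 146], [232, 222, 14, 15, 105], [365, 225, 30, 32, 329], [218, 265, 21, 6, 56]]
..................................................
..................................................
..................................................
..................................................
..................................................
............
[... 1072 characters left out ...]
..........+##+++++...................
.+++...................+##++++++..................
++++++.................++##++++#+.................
+++++++................++#+++++##.................
+++++++..............++++##+++###.................
++++++##............++++++#######+................
+++++###++.........+++++++#######.................
++++###++.........+++++++++######+..............++
#######+++........++++++++++#####++++++.......++++
######++++........++#+#+++++######+++++++....+++++
+#++++++..........+++++++++#######++++++++...+++++
+++++++...........+##++++++++####+++++++++...+++++
++++++++...........#####+++++###++++++++++...#++++
+++++++++++++++++.++###########++++++++++++..###++
```

```bash
python3 -c "
from h import *
print(manip.sign_off())"
```

```text
the job is handed in; nothing more can be done
None
```

The heavier flask is in the press, fully home against the stop, with the plate turned down finger-tight. The job is handed in after about 29 s of the 72 s allowed.

- **Weighing:** The flask nearer the press weighed about 3.2 N and the far one about 6.6–7 N. I set the lighter one back where it stood.
- **Pressing home:** The heavier flask slid in against about 2–7 N of drag. At the stop it took 11.5 N with no further movement.
- **Tightening:** I turned the tommy bar clockwise about 35°, with the plate meeting the lid after roughly 29°. The measured drag averaged 0.26 N m, and it ended at about 0.25 N m above that. The last readings were noisy: 0.56 while turning, 0.39 and 0.45 at rest, which puts it 0.14 to 0.30 above the drag.
- **Last checks:** The before-and-after scene views differ only at the arm, the bar, the press and the spot the heavier flask left. The lighter flask looks unmoved in the side view. Small patches near the pale cast and jar changed in the side view only. I took those for shadow.

**What went wrong and was mended:**
- The first lift of the heavier flask at 40 N slipped. The flask dropped back upright onto the bench, and I gripped it again at 90 N.
- The first try at the bar closed above it without touching, because the pads reach less deep than the stated TCP suggests. Going about 18 mm lower gripped it.
- The 30° tilt I wanted for the push only reached about 15°, which was enough.

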